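# Check the hardness of a lino block with a hand gauge

## Robot

A 6-joint arm with a two-finger parallel gripper is mounted at the origin on the work surface. World frame = base frame: x ahead of the robot, y to its left, z up, the work surface at z = 0. Lengths are in m, angles in rad, forces in N, time in s.
With the tool pointing down it reaches from about 0.375 to 0.9 m from the base axis. Payload 3.1 kg.
Tool frame: the origin (TCP) lies at the very end of the fingers, on their centre line; the grasp point (between the pads) lies 19 mm behind it; x points along the fingers, y is the direction in which the jaws open and shut, and the axes are right-handed (so a half turn about x gives the same grasp; the last joint's range is limited). The gripper opens to 85 mm and grips with 20 to 120 N. Pads are 22 mm wide; open, the fingers measure 114 mm over their backs; the gripper's body (76 mm by 85 mm) begins 54 mm behind the grasp point. The pads swing forward as they close: fully open they stand 13 mm farther back than shut.
Start: joints at [-1.431, 0.527, 1.433, -0, 1.181, -0.178], TCP at [0.196, -0.593, 0.209] pointing down, gripper open.
Joint ranges: [-3.08, 3.08], [-0.75, 2.2], [0.22, 2.44], [-1.43, 4.57], [0, 2.65], [-2.85, 2.85]. Speed limits (rad/s): [2.79, 2.79, 3.14, 3.14, 3.14, 3.14].

## Interface

Orientations are given as a unit quaternion [x, y, z, w].
In Python, from station import manip gives the robot as it stands.
- The arm moves only by the shell command python3 -m jog 'ROWS' [FORCE]. ROWS is a JSON object of lists of equal length, an entry for each row: "linear": the shift along the tool's x, y, z in cm, a list of three; "twist": the turn about the tool's x in rad; "claw": the opening, from -1 (shut) to 1 (fully open). A call has 1 to 20 rows; each row is the pose to reach, as a shift and turn from the pose commanded when the call began, along the tool's axes at that moment; what a row does not reach only later rows make up. A row lasts 1/12 s, in which the tool goes at most 41.7 mm and 7.16 degrees, less where a joint would pass 70% of its speed; a pose out of reach is approached as far as the arm can. A call with a gripper value outside its range is refused whole. The fingers move at their own pace and stop on an object; FORCE is the grip in N (left out, the last holds). Time passes only in rows, so rows that repeat a pose let the fingers close. It gives the time, the measured TCP pose, the force and the opening at its end, in the units of the state.
- manip.sense(): the state, without advancing time (a new reading comes with each control period).
- manip.snapshot(name): name is "scene" or "top" or "wrist"; returns a dict with "pixels" (420x560x3 uint8, red, green, blue), "camera_matrix" (3x3 intrinsics, pixels), "k1" (the pictures are not rectified: a ray, as slopes to the right and down, at radius r is drawn at 1 + k1 r^2 times it, then the intrinsics apply), "R" (3x3) and "t" (3): a world point X has camera coordinates R X + t. Camera axes: x right, y down, z forward; pixel columns grow to the right and rows downward; lengths in m; the calibration is good to about 2 mm. A picture is of the moment at which its call begins. There is no depth.
- manip.sign_off(): hands the job in, once; it reports no verdict.
The state is a dict: "t": time; "q": joint angles; "qd": joint speeds; "tau": joint torques, N m; "tcp_pos": TCP position; "tool_rot": TCP orientation; "force": force on the tool from outside, world axes, zero at the start; "ft_torque": the same for the moment, N m; "finger_gap": opening from 0.0 (shut) to 1.0 (fully open).
Only numpy, scipy, OpenCV 4.12 (cv2) and the standard library are available. Lean on these libraries where they do the work, as an engineer would, in place of code of your own. Each camera call takes 0.05 s, during which the arm holds its last target.

## Task

The brass weight is sitting on the red test dot of the lino block on the sloped desk: first lift it off and stand it upright in the middle of the green rubber mat. Then take the orange hardness gauge out of its blue stand and press its sprung foot gently on the red dot, with the gauge square to the sloping lino face, until the foot is pushed in about half its travel. Finish while still holding it there like that; do not let go, and leave the lino block and the other things on the bench where they are.

Things in the scene. Friction and masses are not known exactly. Their poses are not given: they have to be found in the camera images.
- desk: Sloped plywood desk, fixed, 240 mm deep along the slope x 300 wide. Origin on the table under its centre; z vertical, x level, towards its high side (away from the robot), y along its width. Its face slopes 15 degrees: outward normal (-0.259, 0, 0.966) in desk axes. The face is 50 mm above the table at the centre, 81 at the high edge; a ledge 8 mm proud runs along the low edge.
- mark (a point): Centre of the red dot (radius 10 mm, in a white disc of radius 18) on the brown lino block, 150 (up the slope) x 200 x 12 mm, lying on the desk. z is the face's outward normal, x up the slope, y along the desk's width. The dot is 10 mm up-slope of the block's centre; the block's place along the desk's y varies by 25 mm either way, and it needs 40 N sideways to shift.
- weight: Brass flattening weight, about 0.45 kg, standing on the lino face over the dot and so leaning 15 degrees at the start. Origin at the centre of its underside, z along its axis upward. Disc of radius 38 mm from 0 to 27 mm, neck of radius 8 mm to 38 mm, black cylindrical knob of radius 14 mm from 38 to 80 mm (grip at about 62 mm).
- mat: Green rubber mat, fixed, 130 x 130 x 4 mm, on the table. Origin at the centre of its underside.
- stand: Blue stand block, fixed, 90 x 90 x 60 mm high, with a vertical hole of 31 mm diameter through its centre. Origin at the centre of its underside. The gauge hangs in it by its collar.
- gauge: Orange hand hardness gauge, 0.16 kg, upright in the stand. Origin: face of its sprung foot when fully out; z up along the axis. Foot radius 7 mm; barrel radius 11, z 14-55; collar radius 23, z 55-62, resting on the stand's top; square handle 26 x 26 (sides along x, y), z 62-150, grip at z 125. Round dial, radius 21 at z 84, stands out 24 on the -x side. Lift 60 mm or more to clear the stand.
- foot (a joint): Travel of the gauge's sprung foot into the barrel, m: 0 fully out, 0.012 fully in. It starts to move at 1 N and takes 0.4 N more per mm (3.4 N at half travel, 5.8 N at the end).
- foot_tip (a point): Centre of the face of the gauge's foot; moves with the foot.
- ink_tin: Loose closed ink tin, 90 mm diameter, 110 mm high; bystander. Origin at the centre of its underside.
- ink_bottle: Loose ink bottle, 60 mm diameter, 150 mm high; bystander. Origin at the centre of its underside.
- brayer: Loose ink roller lying on the table: black rubber roller of 36 mm diameter, 90 mm long along its y, wooden handle to 155 mm on its -x side, up to 36 mm high; bystander. Origin on the table under the roller.
- tool_mug: Loose white cup, 76 mm diameter, 90 mm high; bystander. Origin at the centre of its underside.
- scrap_block: Loose small lino offcut on wood, 90 x 70 x 20 mm; bystander. Origin at the centre of its underside.
Mind the look-alikes: they are no part of the job. Leave any purple look-alike of the weight alone.

How it is judged:
On the way, in this order (a step that is already met when the one before it is completed fails the run):
1. the weight stands upright on the green rubber mat, let go (horizontal distance between weight and mat below 0.045 m and z of weight in the frame of mat between 0 and 0.01 m and angle between weight's own z axis and vertical below 0.1 rad and linear speed of weight below 0.02 m/s and contact force between the fingers and weight below 0.05 N), for 0.2 s.
2. the gauge is held clear of its stand (z of gauge in the frame of stand above 0.055 m and contact force between the fingers and gauge above 1 N and contact force between gauge and stand below 0.05 N), for 0.2 s.
3. the gauge's foot is pressed on the red dot, square to the face, about half in (distance between foot_tip and mark below 0.01 m and angle between the z axis of gauge and the z axis of mark, either way round below 0.12 rad and value of joint foot between 0.003 and 0.009 m and contact force between gauge and desk between 1 and 8 N and contact force between the fingers and gauge above 1 N and contact force between gauge and stand below 0.05 N and linear speed of gauge below 0.02 m/s), for 0.2 s.
At the end, for the whole second after the job is handed in: Weight upright (0.1 rad), at rest, let go, within 45 mm of the mat's centre. Gauge held still in the fingers, off its stand: foot within 10 mm of the dot's centre, axis within 0.12 rad of the face's normal, foot pushed in 3 to 9 mm of its 12, force 1 to 8 N (all of step 1 and all of step 3); the arm keeps its last pose, push and grip.
It fails at once if the gauge is rammed against the desk or the block (over 20 N) (contact force between gauge and desk above 20 N).
It fails at once if the lino block is shifted by more than 8 mm (distance of mark from where it was at the start of the episode above 0.008 m).
It fails at once if the weight or the gauge is dropped ((linear speed of weight above 0.6 m/s and contact force between the fingers and weight below 0.05 N) or (linear speed of gauge above 0.6 m/s and contact force between the fingers and gauge below 0.05 N)).
It fails at once if a bystander is moved by more than 30 mm (distance of any of ink_tin, ink_bottle, brayer, tool_mug, scrap_block from where it was at the start of the episode above 0.03 m).
It also fails if it takes over 54 s, if anything falls off the work surface, if the arm or the gripper's body presses on something with over 40 N, if the wrist force passes 120 N, or if a joint passes its speed limit or range.

## Working session

There is one attempt and no reset: what is moved stays moved. The work goes in short steps, Python scripts to look and compute and a shell command to move; the robot and the scene stay as the last step left them, time stands still between calls to the robot, and variables do not carry over. Pictures are saved under pics/ and viewed, and the job is handed in when it is done.

```bash
mkdir -p pics; ls; cat > h.py <<'E'
import numpy as np, cv2
from station import manip
def snap(n,f=None):
    s=manip.snapshot(n)
    if f: cv2.imwrite('pics/'+f,cv2.cvtColor(s['pixels'],cv2.COLOR_RGB2BGR))
    return s
def ray(s,u,v):
    K=np.array(s['camera_matrix']);k1=s['k1']
    p=cv2.undistortPoints(np.array([[[u,v]]],float),K,np.array([k1,0,0,0,0.]))[0,0]
    R=np.array(s['R']);t=np.array(s['t'])
    return -R.T@t, R.T@np.array([p[0],p[1],1.])
def onz(s,u,v,z):
    o,d=ray(s,u,v); return o+d*(z-o[2])/d[2]
def tri(a,b):
    (o1,d1),(o2,d2)=a,b
    A=np.stack([d1,-d2],1); x=np.linalg.lstsq(A,o2-o1,rcond=None)[0]
    p=o1+d1*x[0];q=o2+d2*x[1]; return (p+q)/2,np.linalg.norm(p-q)
def proj(s,X):
    R=np.array(s['R']);t=np.array(s['t'])
    r,_=cv2.Rodrigues(R)
    return cv2.projectPoints(np.array(X,float).reshape(-1,1,3),r,t,np.array(s['camera_matrix'],float),np.array([s['k1'],0,0,0,0.]))[0][:,0]
E
python3 - <<'E'
from h import *
for n in("scene","top","wrist"):
    s=snap(n,n+'0.png'); print(n,np.round(-np.array(s['R']).T@s['t'],3),s['k1'])
print(manip.sense())
E
```

```text
pics
scene [1.16  0.924 0.855] 0.0014594689756088246
top [0.447 0.013 1.367] 0.03340965257291628
wrist [ 0.261 -0.572  0.373] -0.0032269077969539818
{'t': 0.15, 'q': array([-1.43048628e+00,  5.28263103e-01,  1.43363101e+00, -2.08555875e-05,
        1.18141580e+00, -1.78513659e-01]), 'qd': array([ 0.00121931, -0.00274046, -0.0042772 , -0.00020222,  0.00061228,
        0.00133009]), 'tau': array([ 7.06338069e-04, -4.42742658e+01, -1.78276259e+01, -2.00701697e-04,
        5.63383772e-03,  3.01779721e-06]), 'tcp_pos': array([ 0.19583431, -0.59289145,  0.2084447 ]), 'tool_rot': array([ 0.69814532,  0.11285428, -0.69813576,  0.11163996]), 'force': array([-0.10358987,  0.20186633,  0.27560567]), 'ft_torque': array([ 0.03667124, -0.05415301, -0.01063048]), 'finger_gap': 0.9953093472587148}
```

View pics/scene0.png

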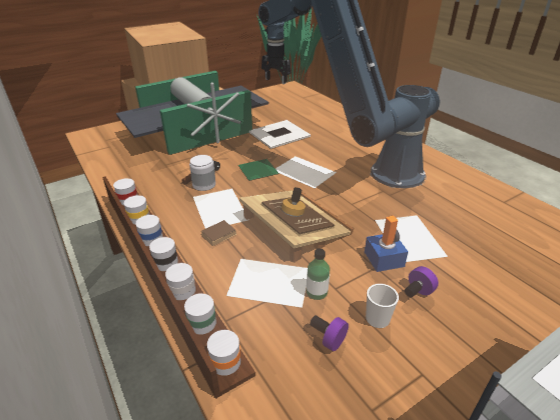

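View pics/top0.png

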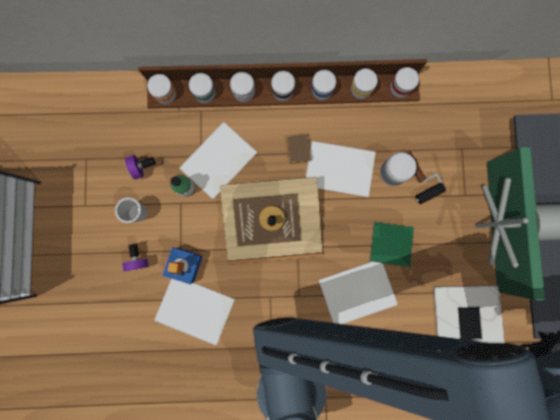

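View pics/wrist0.png

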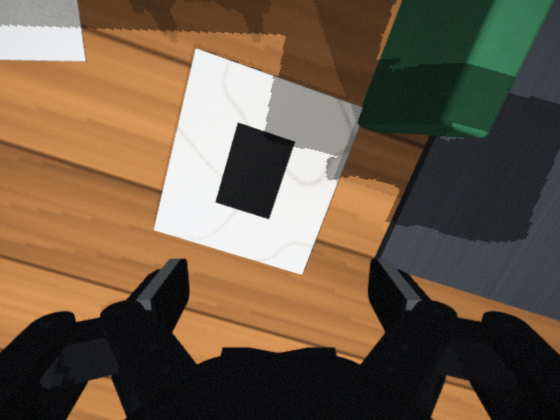

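```bash
python3 - <<'E'
from h import *
s=snap("top"); im=cv2.cvtColor(s['pixels'],cv2.COLOR_RGB2BGR)
a=cv2.resize(im[170:270,215:330],None,fx=5,fy=5,interpolation=cv2.INTER_CUBIC)
cv2.imwrite('pics/c1.png',a)
cv2.imwrite('pics/c2.png',cv2.resize(im[235:300,150:215],None,fx=8,fy=8,interpolation=cv2.INTER_CUBIC))
c=snap("scene"); im2=cv2.cvtColor(c['pixels'],cv2.COLOR_RGB2BGR)
cv2.imwrite('pics/c3.png',cv2.resize(im2[170:290,230:430],None,fx=4,fy=4,interpolation=cv2.INTER_CUBIC))
for nm,S,I in(('top',s,im),('scene',c,im2)):
    hsv=cv2.cvtColor(I,cv2.COLOR_BGR2HSV)
    for n,lo,hi in(('green',(65,120,30),(90,255,140)),('blue',(105,150,40),(125,255,255)),('orange',(4,190,150),(16,255,255)),('purple',(130,120,40),(160,255,255)),('brass',(18,120,70),(30,255,255))):
        m=cv2.inRange(hsv,lo,hi)
        cs,_=cv2.findContours(m,cv2.RETR_EXTERNAL,cv2.CHAIN_APPROX_NONE)
        for k in sorted(cs,key=cv2.contourArea)[::-1][:4]:
            if cv2.contourArea(k)<25: continue
            r=cv2.minAreaRect(k); print(nm,n,cv2.contourArea(k),np.round(r[0],1),np.round(r[1],1),round(r[2],1), np.round(onz(S,*r[0],0.004),3))
E
```

```text
top green 1360.5 [391.6 244. ] [38.9 37.9] 7.6 [ 0.448 -0.336  0.004]
top blue 410.5 [182.4 265.3] [29.4 28.8] 18.4 [0.398 0.336 0.004]
top purple 193.5 [133.7 166.7] [21.9 11.9] 68.2 [0.722 0.495 0.004]
top purple 144.5 [134.9 264.3] [ 7.6 23.5] 78.7 [0.405 0.487 0.004]
top brass 479.5 [271.5 217.5] [25. 25.] 90.0 [0.543 0.048 0.004]
top brass 29.0 [172.  267.5] [7. 6.] 90.0 [0.392 0.369 0.004]
scene purple 212.5 [333.9 328.4] [11.9 23.8] 35.5 [0.691 0.45  0.004]
scene purple 118.0 [428.9 275.6] [23.3  8.3] 46.8 [0.348 0.455 0.004]
scene brass 87.0 [137.7 212.6] [ 9.5 22.1] 74.1 [ 0.957 -0.303  0.004]
scene brass 68.0 [293.6 206.2] [20.6 10.3] 7.6 [ 0.479 -0.036  0.004]
```

View pics/c1.png

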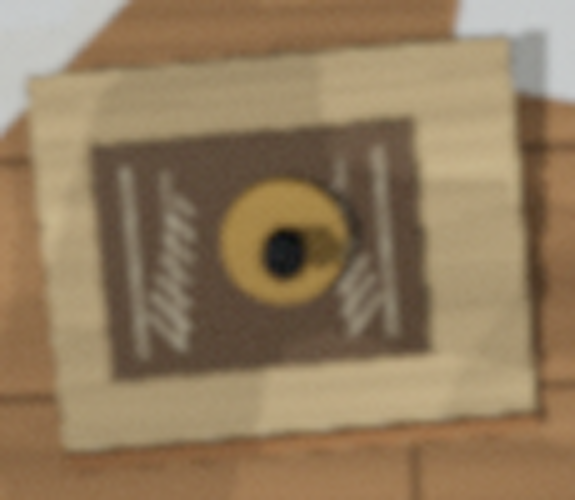

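View pics/c2.png

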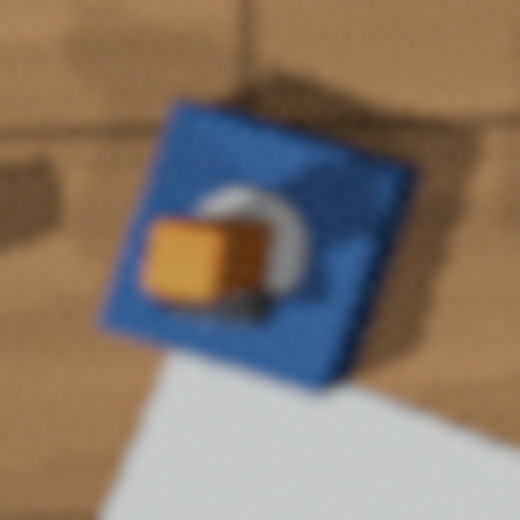

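View pics/c3.png

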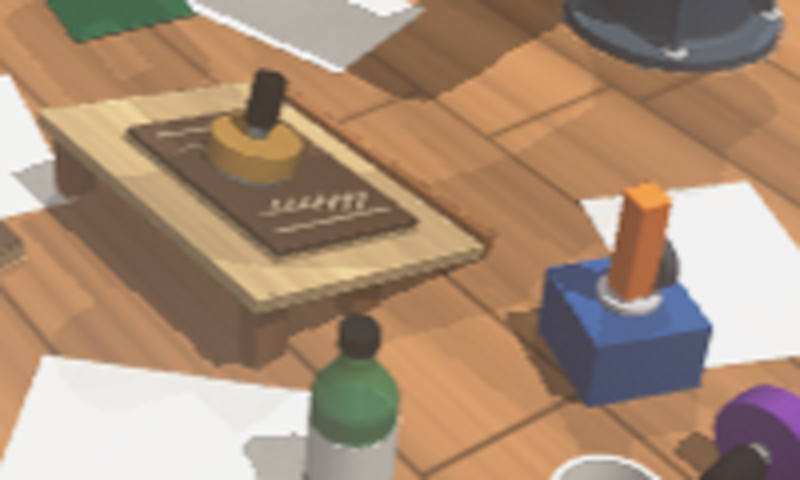

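```bash
python3 - <<'E'
from h import *
from scipy.spatial.transform import Rotation as Ro
s=snap("top")
P=lambda x,y:(215+x/5-.4,170+y/5-.4)
S=lambda x,y:(230+x/4-.4,170+y/4-.4)
hl,hr,lr,ll=[onz(s,*P(*p),z) for p,z in(((30,78),.081),((508,38),.081),((537,410),.019),((65,450),.019))]
print(hl,hr,lr,ll); print('w',np.linalg.norm(hl-hr),np.linalg.norm(ll-lr),'d',np.linalg.norm((hl+hr-ll-lr)/2))
yaw=[np.arctan2(*(a-b)[[1,0]])-np.pi/2 for a,b in((hl,hr),(ll,lr))];print('yaw',np.degrees(yaw))
print('desk centre',(hl+hr)/2-0.116*np.array([np.cos(yaw[0]),np.sin(yaw[0]),0]))
for z in(.12,.13,.14,.142): print('knobtop',z,onz(s,*P(285,252),z))
c=snap("scene")
print('knob tri',tri(ray(s,*P(285,250)),ray(c,*S(270,74))))
print('handle top tri',tri(ray(s,150+182/8,235+262/8),ray(c,*S(648,190))))
for q in((180,100),(415,168),(325,388),(103,325)): print('stand',onz(s,150+q[0]/8-.4,235+q[1]/8-.4,.06))
cs=[onz(s,*P(*q),z) for q,z in(((92,147),.081),((413,118),.081),((430,352),.043),((115,380),.043))]
print('lino',cs,np.mean(cs,0))
r=Ro.from_quat(manip.sense()['tool_rot']).as_matrix();print(r)
E
```

```text
[0.64174693 0.20056297 0.081     ] [ 0.65901913 -0.09497403  0.081     ] [ 0.4296471  -0.11032911  0.019     ] [0.41222625 0.18980824 0.019     ]
w 0.29604129175709787 0.30064250708084217 d 0.23803373517116727
yaw [3.34475691 3.32188869]
desk centre [0.53458063 0.04602658 0.081     ]
knobtop 0.12 [0.52770179 0.04483876 0.12      ]
knobtop 0.13 [0.52705424 0.04458046 0.13      ]
knobtop 0.14 [0.52640668 0.04432216 0.14      ]
knobtop 0.142 [0.52627717 0.0442705  0.142     ]
knob tri (array([0.52601976, 0.04526885, 0.14270911]), np.float64(0.003453123383902422))
handle top tri (array([0.39758018, 0.32745   , 0.15403715]), np.float64(0.0015171970526537788))
stand [0.45610099 0.35469149 0.06      ]
stand [0.42764484 0.264545   0.06      ]
stand [0.34537203 0.29909553 0.06      ]
stand [0.3714724  0.38362255 0.06      ]
lino [array([0.59792606, 0.16294975, 0.081     ]), array([ 0.61075408, -0.03484172,  0.081     ]), array([ 0.46766891, -0.04251087,  0.043     ]), array([0.45535989, 0.15493876, 0.043     ])] [0.53292723 0.06013398 0.062     ]
[[-3.36652347e-05  3.13442317e-01 -9.49607241e-01]
 [ 5.02053095e-04 -9.49607117e-01 -3.13442293e-01]
 [-9.99999873e-01 -4.87305363e-04 -1.25395939e-04]]
```

```bash
cat >> h.py <<'E'
from scipy.spatial.transform import Rotation as Ro
def go(p,jawyaw=None):
    st=manip.sense(); r=Ro.from_quat(st['tool_rot']).as_matrix()
    d=r.T@(np.array(p)-st['tcp_pos'])*100
    tw=0
    if jawyaw is not None:
        y=r[:,1]; cur=np.arctan2(y[1],y[0]); e=(np.radians(jawyaw)-cur+np.pi/2)%np.pi-np.pi/2; tw=-e
    print('lin',np.round(d,2),'twist',round(tw,3),'rows',np.ceil(np.linalg.norm(d)/4.17),'q',np.round(st['q'],2),'F',np.round(st['force'],1))
E
python3 -c "
from h import *
go([.5307,.0447,.26],93.3)"
```

```text
lin [ -5.07 -50.1  -51.79] twist 0.261 rows 18.0 q [-1.43  0.53  1.43  0.    1.18 -0.18] F [ 0.5  0.7 -0.8]
```

```bash
python3 -m jog '{"linear":[[-3,-2,-2],[-5,-5,-5],[-5.1,-8,-8],[-5.1,-11,-11],[-5.1,-14,-14],[-5.1,-17,-17.2],[-5.1,-20,-20.5],[-5.1,-23,-23.5],[-5.1,-26,-26.5],[-5.1,-29,-29.5],[-5.1,-32,-33],[-5.1,-35,-36],[-5.1,-38,-39],[-5.1,-41,-42],[-5.1,-44,-45],[-5.1,-46.5,-48],[-5.1,-48.5,-50],[-5.1,-49.7,-51.4],[-5.1,-50.1,-51.8],[-5.1,-50.1,-51.8]],"twist":[0,0.02,0.04,0.06,0.08,0.1,0.12,0.14,0.16,0.18,0.2,0.22,0.24,0.25,0.26,0.26,0.26,0.26,0.26,0.26],"claw":[1,1,1,1,1,1,1,1,1,1,1,1,1,1,1,1,1,1,1,1]}'
python3 - <<'E'
from h import *
snap("wrist","w1.png"); go([.5307,.0447,.26],93.3)
E
```

```text
t: 2.02
tcp_pos: [0.5312, 0.0461, 0.2601]
tool_rot: [0.707, 0.022, -0.707, 0.022]
force: [0.6, -1.0, -0.0]
finger_gap: 1.003
lin [ 0.    0.01 -0.02] twist 0.003 rows 1.0 q [-0.13  0.34  1.6  -0.    1.2   1.39] F [-0.7  0.2 -1.1]
```

View pics/w1.png

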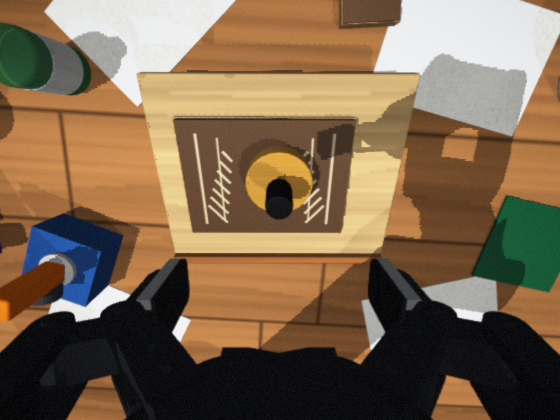

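```bash
python3 - <<'E'
from h import *
s=snap("wrist"); im=cv2.cvtColor(s['pixels'],cv2.COLOR_RGB2BGR)
cv2.imwrite('pics/w1c.png',cv2.resize(im[90:260,160:370],None,fx=3.5,fy=3.5,interpolation=cv2.INTER_CUBIC))
for v in(200,206):print(onz(s,279,v,.142))
print('disc top',onz(s,279.5,180,.065+.026))
sub=onz(s,265,180,.065);print(sub)
for q,z in(((175,119),.081),((356,119),.081),((340,232),.043),((192,232),.043)): print('lino',onz(s,*q,z))
E
```

```text
[0.52954421 0.04337536 0.142     ]
[0.52357335 0.04301042 0.142     ]
disc top [0.53996584 0.04331571 0.091     ]
[0.5343067  0.06033091 0.065     ]
lino [0.59838953 0.16093715 0.081     ]
lino [ 0.6102676  -0.03590189  0.081     ]
lino [ 0.46605821 -0.04267211  0.043     ]
lino [0.45410898 0.15530724 0.043     ]
```

View pics/w1c.png

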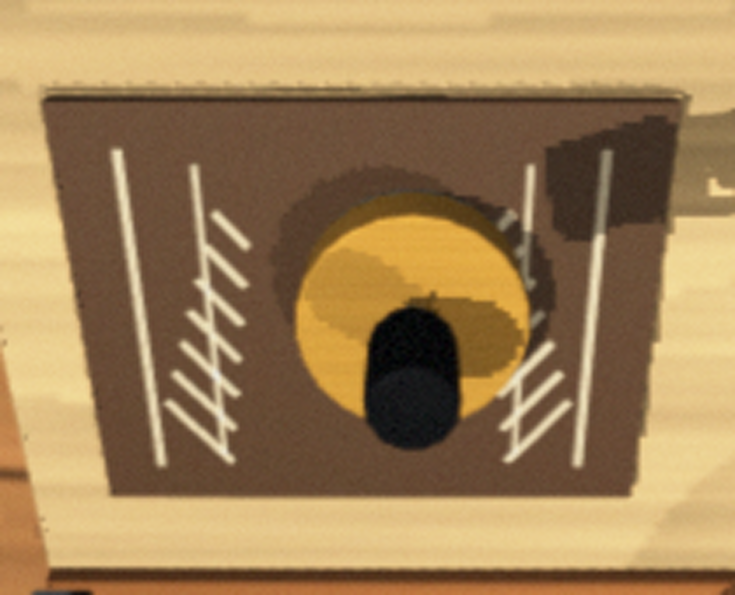

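```bash
python3 -c "
from h import *
go([.5288,.0442,.106],93.3)"
python3 -m jog '{"linear":[[2,0,0.1],[4.5,0,0.2],[7.5,0,0.2],[10,0,0.2],[12,0,0.2],[13.5,0,0.2],[14.7,0,0.2],[15.4,0,0.2],[15.4,0,0.2],[15.4,0,0.2]],"twist":[0,0,0,0,0,0,0,0,0,0],"claw":[1,1,1,1,1,1,1,1,1,1]}' 30
python3 -c "
from h import *
snap('wrist','w2.png');snap('scene','s2.png')
go([.5288,.0442,.106],93.3)"
```

```text
lin [15.4  -0.03  0.11] twist 0.001 rows 4.0 q [-0.13  0.34  1.6  -0.    1.2   1.39] F [-0.3  0.5 -0.1]
t: 2.95
tcp_pos: [0.5286, 0.0434, 0.1064]
tool_rot: [-0.707, -0.02, 0.707, -0.02]
force: [0.9, 0.2, 0.1]
finger_gap: 1.005
lin [ 0.11 -0.04  0.06] twist 0.0 rows 1.0 q [-0.13  0.55  1.76 -0.    0.83  1.39] F [ 0.2  0.1 -0.3]
```

View pics/w2.png

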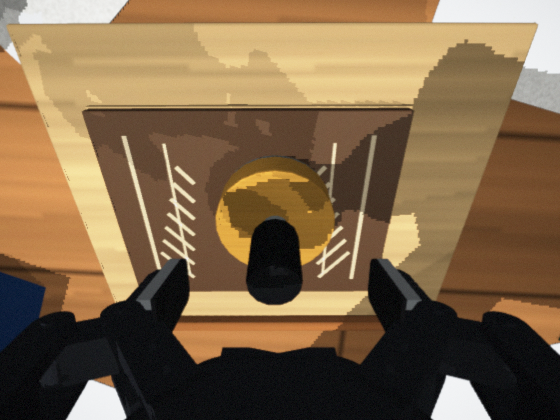

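```bash
python3 -c "
from h import *
s=snap('wrist')
print(onz(s,274.5,280,.142)); print(proj(s,[[.5286,.0434,.106],[.5286,.0434,.125]]))"
python3 -m jog '{"linear":[[0,0,0],[0,0,0],[0,0,0],[0,0,0],[0,0,0],[0,0,0],[0,0,0],[0,0,0],[0,0,0],[0,0,0]],"twist":[0,0,0,0,0,0,0,0,0,0],"claw":[-1,-1,-1,-1,-1,-1,-1,-1,-1,-1]}' 30

```

```text
[0.526559   0.04486442 0.142     ]
[[277.87750951 247.11028122]
 [277.84017069 260.95319575]]
t: 3.93
tcp_pos: [0.5287, 0.0449, 0.1064]
tool_rot: [0.707, 0.021, -0.707, 0.021]
force: [-0.7, 3.0, 4.8]
finger_gap: 0.306
```

```bash
python3 -m jog '{"linear":[[-0.5,0,0],[-1,0,0],[-2,0,0],[-4,0,0],[-6,0,0],[-8,0,0],[-9.5,0,0],[-10,0,0],[-10,0,0]],"twist":[0,0,0,0,0,0,0,0,0],"claw":[-1,-1,-1,-1,-1,-1,-1,-1,-1]}' 30
python3 -c "
from h import *
snap('wrist','w3.png');snap('scene','s3.png');snap('top','t3.png')
go([.448,-.336,.206],90)"
```

```text
t: 4.68
tcp_pos: [0.5296, 0.0442, 0.2077]
tool_rot: [0.708, 0.02, -0.706, 0.021]
force: [-0.0, -0.5, -6.4]
finger_gap: 0.309
lin [-0.08 37.52 10.17] twist 0.059 rows 10.0 q [-0.13  0.41  1.67 -0.    1.06  1.39] F [ 0.4  0.1 -6.5]
```

View pics/s3.png

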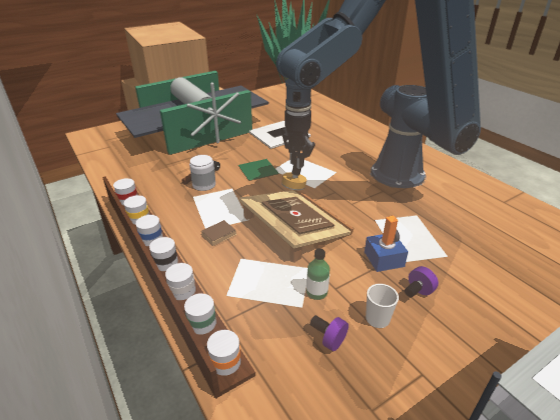

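View pics/w3.png

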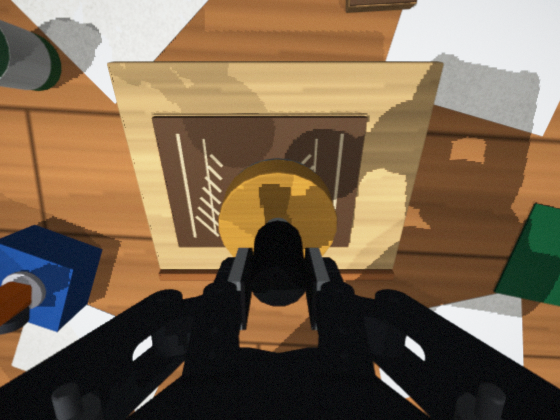

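```bash
python3 -m jog '{"linear":[[0,2,0.5],[0,5,1.5],[0,8.5,2.5],[0,12,3.5],[0,15.5,4.5],[0,19,5.5],[0,22.5,6.5],[0,26,7.5],[0,29.5,8.5],[0,33,9.5],[0,35.5,10.5],[0,37,11],[0,37.5,11],[0,37.5,11],[0,37.5,11]],"twist":[0,0,0,0,0,0,0,0,0,0,0,0,0,0,0],"claw":[-1,-1,-1,-1,-1,-1,-1,-1,-1,-1,-1,-1,-1,-1,-1]}'
python3 - <<'E'
from h import *
s=snap('scene');im=cv2.cvtColor(s['pixels'],cv2.COLOR_RGB2BGR)
cv2.imwrite('pics/s4.png',cv2.resize(im[90:200,200:340],None,fx=5,fy=5,interpolation=cv2.INTER_CUBIC))
w=snap('wrist','w4.png')
t=snap('top'); hsv=cv2.cvtColor(t['pixels'],cv2.COLOR_RGB2HSV)
go([.448,-.336,.11])
# red dot
m=cv2.inRange(hsv,(0,120,90),(4,255,255))|cv2.inRange(hsv,(170,120,90),(180,255,255))
m[:200]=0;m[240:]=0;m[:,:230]=0;m[:,315:]=0
M=cv2.moments(m,True);print('dot px',M['m00'],M['m10']/M['m00'],M['m01']/M['m00'],onz(t,M['m10']/M['m00'],M['m01']/M['m00'],.065))
cv2.imwrite('pics/t4.png',cv2.resize(cv2.cvtColor(t['pixels'],cv2.COLOR_RGB2BGR)[170:270,215:330],None,fx=5,fy=5,interpolation=cv2.INTER_CUBIC))
E
```

```text
t: 6.08
tcp_pos: [0.4408, -0.3346, 0.2053]
tool_rot: [-0.706, -0.022, 0.707, -0.02]
force: [-1.3, 0.6, -5.2]
finger_gap: 0.309
lin [ 9.59  0.23 -0.68] twist 0 rows 3.0 q [-0.85  0.44  1.62  0.    1.09  0.66] F [ 0.5 -0.2 -6.5]
dot px 10.0 266.2 217.0 [0.54100066 0.0627704  0.065     ]
```

View pics/s4.png

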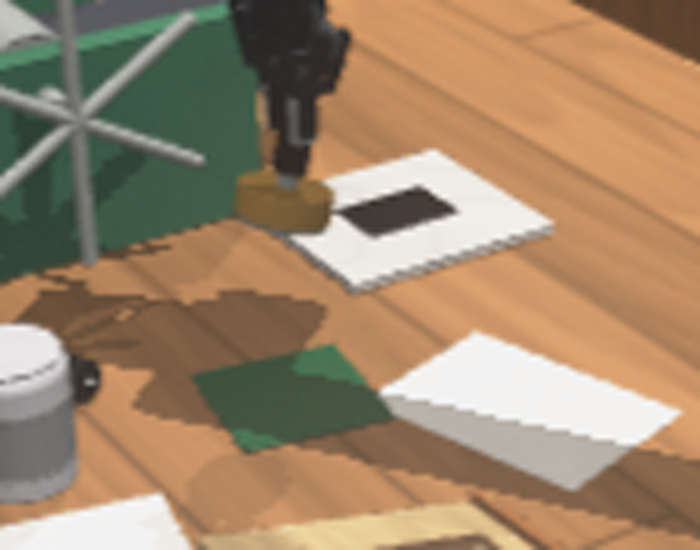

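View pics/t4.png

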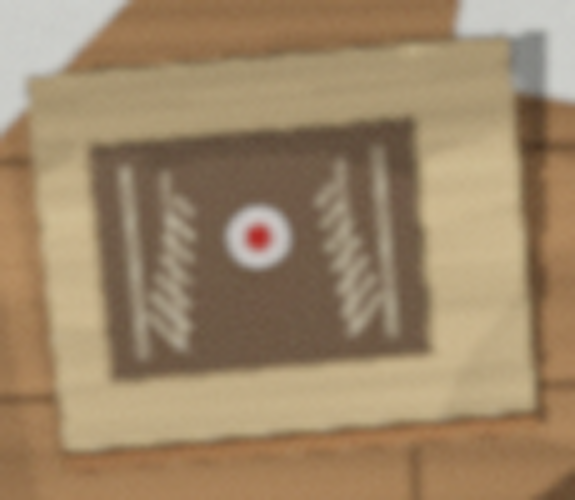

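View pics/w4.png

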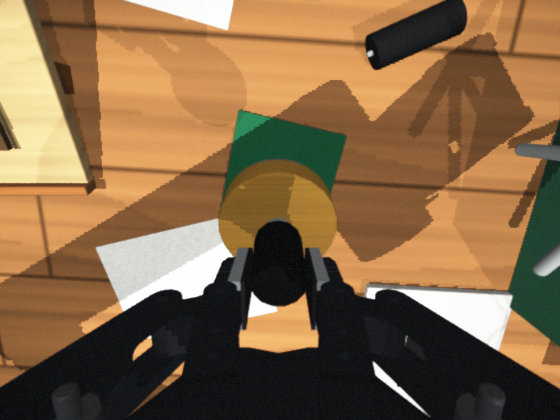

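```bash
python3 -m jog '{"linear":[[2,0,0],[5,0,0.2],[8.5,0,0.2],[11,0,0.2],[12.8,0,0.2],[14,0,0.2],[14.6,0,0.2],[14.8,0,0.2],[14.8,0,0.2]],"twist":[0,0,0,0,0,0,0,0,0],"claw":[-1,-1,-1,-1,-1,-1,-1,-1,-1]}' 20
python3 -c "
from h import *
go([.44,-.336,.048])"
python3 -m jog '{"linear":[[0.15,0,0],[0.3,0,0],[0.45,0,0],[0.6,0,0],[0.6,0,0],[0.6,0,0]],"twist":[0,0,0,0,0,0],"claw":[-1,-1,-1,-1,-1,-1]}' 20
python3 -c "
from h import *
s=snap('scene');im=cv2.cvtColor(s['pixels'],cv2.COLOR_RGB2BGR)
cv2.imwrite('pics/s5.png',cv2.resize(im[100:210,200:340],None,fx=5,fy=5,interpolation=cv2.INTER_CUBIC))
go([.44,-.336,.048])"
```

```text
t: 6.98
tcp_pos: [0.4396, -0.3361, 0.0584]
tool_rot: [0.707, 0.021, -0.707, 0.021]
force: [0.3, 0.3, -5.1]
finger_gap: 0.314
lin [ 1.04 -0.   -0.04] twist 0 rows 1.0 q [-0.85  0.65  1.74  0.    0.75  0.66] F [ 0.3  0.3 -5.1]
t: 7.48
tcp_pos: [0.4409, -0.3375, 0.0545]
tool_rot: [0.708, 0.019, -0.705, 0.022]
force: [1.7, 1.5, 4.3]
finger_gap: 0.306
lin [ 0.65 -0.15  0.08] twist 0 rows 1.0 q [-0.86  0.66  1.74  0.    0.74  0.66] F [2.1 3.  5. ]
```

View pics/s5.png

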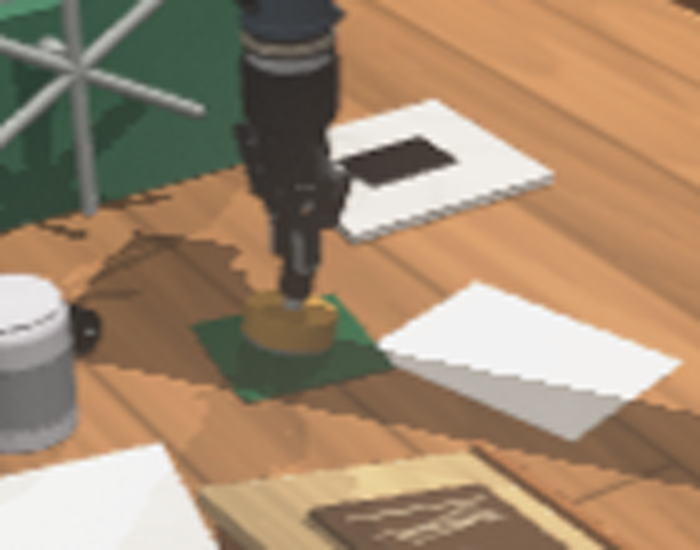

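```bash
python3 -m jog '{"linear":[[0.1,0,0],[0.2,0,0],[0.3,0,0],[0.4,0,0],[0.4,0,0]],"twist":[0,0,0,0,0],"claw":[-1,-1,-1,-1,-1]}' 20
python3 -m jog '{"linear":[[0.1,0,0],[0.2,0,0],[0.3,0,0],[0.3,0,0]],"twist":[0,0,0,0],"claw":[-1,-1,-1,-1]}' 20
python3 -c "
from h import *
s=snap('scene');im=cv2.cvtColor(s['pixels'],cv2.COLOR_RGB2BGR)
cv2.imwrite('pics/s6.png',cv2.resize(im[100:210,200:340],None,fx=5,fy=5,interpolation=cv2.INTER_CUBIC))
go([.44,-.336,.048])"
```

```text
t: 7.95
tcp_pos: [0.4438, -0.3394, 0.053]
tool_rot: [0.71, 0.017, -0.703, 0.023]
force: [4.7, 4.1, 17.3]
finger_gap: 0.31
t: 8.28
tcp_pos: [0.4459, -0.3406, 0.0516]
tool_rot: [0.712, 0.016, -0.702, 0.024]
force: [8.4, 5.4, 25.2]
finger_gap: 0.309
lin [ 0.35 -0.49  0.56] twist 0 rows 1.0 q [-0.85  0.67  1.73  0.01  0.72  0.66] F [ 8.3  4.8 23.6]
```

View pics/s6.png

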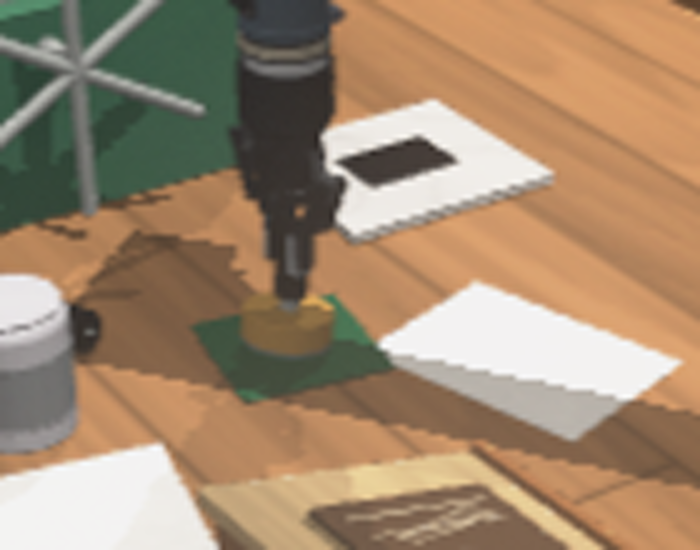

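```bash
python3 -m jog '{"linear":[[-0.3,0,0],[-0.6,0,0],[-0.7,0,0],[-0.7,0,0],[-0.7,0,0]],"twist":[0,0,0,0,0],"claw":[-1,-1,-1,-1,-1]}' 20
python3 -m jog '{"linear":[[0,0,0],[0,0,0],[0,0,0],[0,0,0],[0,0,0],[0,0,0],[0,0,0],[0,0,0]],"twist":[0,0,0,0,0,0,0,0],"claw":[1,1,1,1,1,1,1,1]}' 20
python3 -c "
from h import *
s=snap('scene');im=cv2.cvtColor(s['pixels'],cv2.COLOR_RGB2BGR)
cv2.imwrite('pics/s7.png',cv2.resize(im[100:210,200:340],None,fx=5,fy=5,interpolation=cv2.INTER_CUBIC))
snap('wrist','w7.png')
go([.44,-.336,.048])"
```

```text
t: 8.75
tcp_pos: [0.4391, -0.3362, 0.0522]
tool_rot: [0.707, 0.021, -0.707, 0.02]
force: [1.5, 1.8, 0.1]
finger_gap: 0.311
t: 9.42
tcp_pos: [0.439, -0.3364, 0.0522]
tool_rot: [0.707, 0.021, -0.707, 0.021]
force: [-0.5, -0.4, -0.1]
finger_gap: 1.001
lin [ 0.42 -0.04 -0.1 ] twist 0 rows 1.0 q [-0.86  0.66  1.74 -0.    0.74  0.66] F [-0.3  0.3 -0.7]
```

View pics/s7.png

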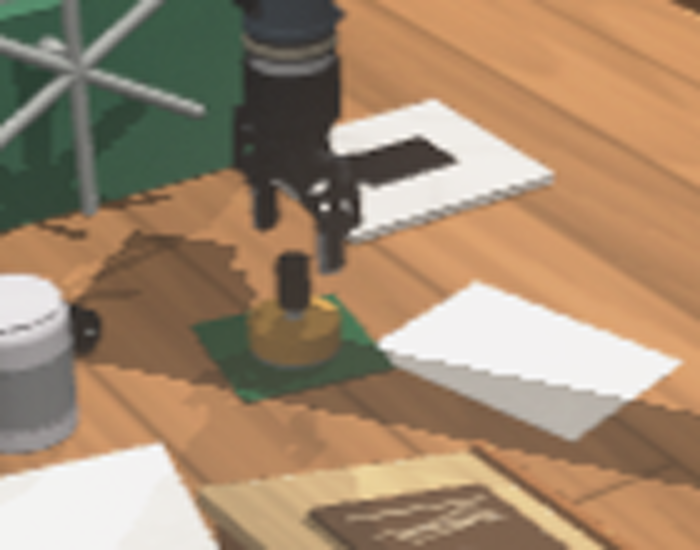

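View pics/w7.png

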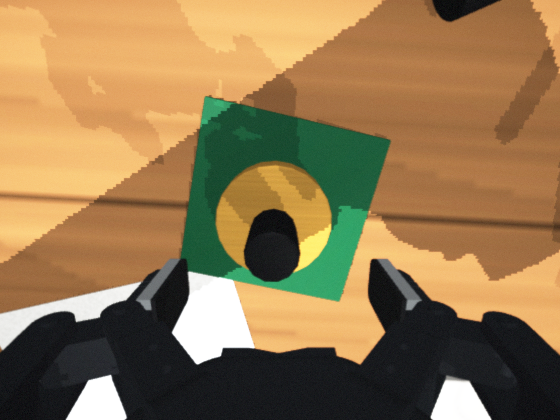

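```bash
python3 -c "
from h import *
s=snap('wrist')
print('disc',onz(s,274,220,.031),'knob',onz(s,272,255,.084))
c=[onz(s,*p,.004) for p in((206,97),(390,140),(341,300),(182,255))];print('mat',np.mean(c,0))
go([.40,.3262,.30])"
```

```text
disc [ 0.44849506 -0.33374742  0.031     ] knob [ 0.4477414  -0.33356249  0.084     ]
mat [ 0.45217879 -0.33765978  0.004     ]
lin [-24.78 -66.37  -0.  ] twist 0 rows 17.0 q [-0.86  0.66  1.74 -0.    0.74  0.66] F [0.5 0.4 0.6]
```

```bash
python3 -m jog '{"linear":[[-2,0,0],[-5,0,0],[-9,0,0],[-13,-1,0],[-16.5,-3,0],[-19,-6,0],[-21,-9.5,0],[-22,-13,0],[-23,-17,0],[-23.8,-21,0],[-24.8,-25,0],[-24.8,-29,0],[-24.8,-33,0],[-24.8,-37,0],[-24.8,-41,0],[-24.8,-45,0],[-24.8,-49,0],[-24.8,-53,0],[-24.8,-56,0],[-24.8,-58,0]],"twist":[0,0,0,0,0.02,0.04,0.06,0.08,0.1,0.12,0.14,0.16,0.18,0.2,0.22,0.24,0.26,0.28,0.3,0.3],"claw":[1,1,1,1,1,1,1,1,1,1,1,1,1,1,1,1,1,1,1,1]}'
python3 -c "
from h import *
snap('wrist','w8.png');snap('scene','s8.png')
go([.40,.3262,.30],73)"
```

```text
t: 11.23
tcp_pos: [0.404, 0.2455, 0.3003]
tool_rot: [0.702, -0.084, -0.702, -0.085]
force: [-0.1, -0.4, -0.1]
finger_gap: 1.005
lin [ 0.02 -7.77  2.31] twist 0.06 rows 2.0 q [0.31 0.21 1.68 0.   1.25 2.11] F [ 0.1 -1.1  0.3]
```

View pics/w8.png

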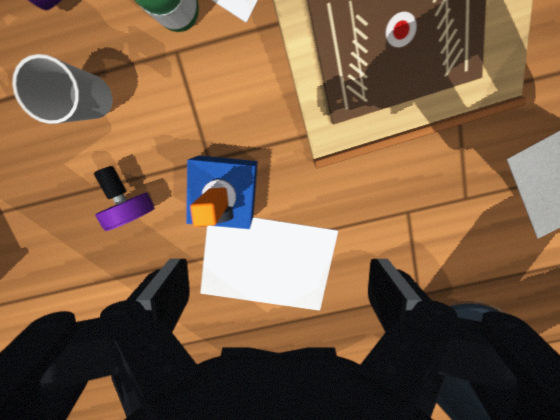

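View pics/s8.png

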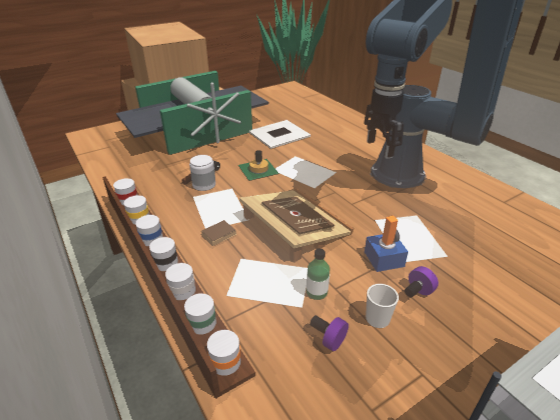

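Weight stands alone on the mat (scene ~(258,165)). Measure the gauge's handle top (wrist ~(205,213)) and yaw in an enlarged crop, and the dot (wrist (401,30)).

```bash
python3 - <<'E'
from h import *
s=snap("wrist"); im=cv2.cvtColor(s['pixels'],cv2.COLOR_RGB2BGR)
cv2.imwrite('pics/w8c.png',cv2.resize(im[145:240,175:275],None,fx=6,fy=6,interpolation=cv2.INTER_CUBIC))
print('dot',onz(s,401,30,.065))
hsv=cv2.cvtColor(im,cv2.COLOR_BGR2HSV)
m=cv2.inRange(hsv,(8,180,200),(20,255,255)); 
mm=np.zeros_like(m);mm[145:240,175:275]=m[145:240,175:275]
cs,_=cv2.findContours(mm,cv2.RETR_EXTERNAL,cv2.CHAIN_APPROX_NONE)
for k in cs:
    if cv2.contourArea(k)<50: continue
    r=cv2.minAreaRect(k); b=cv2.boxPoints(r); w=[onz(s,*p,.155) for p in b]; print(r); print(np.round(w,4),np.mean(w,0)); e=[w[(i+1)%4]-w[i] for i in range(4)]; print([ (round(np.linalg.norm(x),4),round(np.degrees(np.arctan2(x[1],x[0])),1)) for x in e])
# top
t=snap('top')
E
```

```text
dot [0.5419877  0.06281663 0.065     ]
((203.46949768066406, 214.22560119628906), (22.638463973999023, 22.307170867919922), 83.6598129272461)
[[0.4141 0.3373 0.155 ]
 [0.4112 0.3137 0.155 ]
 [0.3866 0.3183 0.155 ]
 [0.3895 0.3425 0.155 ]] [0.40034596 0.32794327 0.155     ]
[(np.float64(0.0238), np.float64(-97.1)), (np.float64(0.0251), np.float64(169.3)), (np.float64(0.0243), np.float64(83.1)), (np.float64(0.0252), np.float64(-11.9))]
```

View pics/w8c.png

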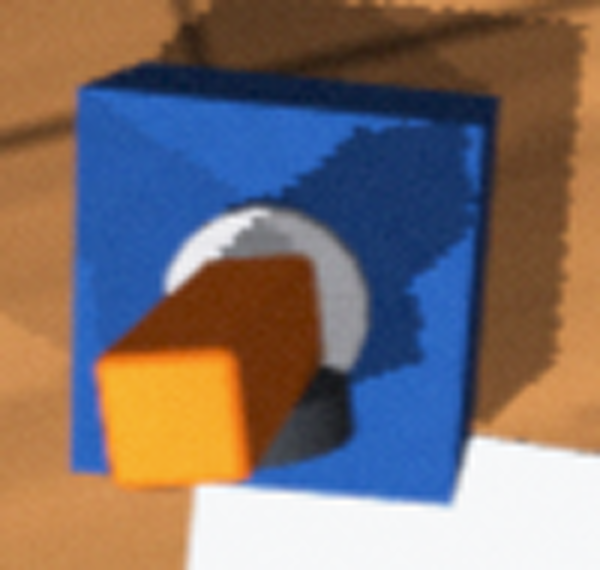

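```bash
python3 -c "
from h import *
go([.4003,.328,.19],80.5)"
```

```text
lin [10.99 -8.22  2.43] twist -0.074 rows 4.0 q [ 0.3   0.21  1.68 -0.    1.25  2.11] F [-0.2 -0.7 -0.4]
```

```bash
python3 -m jog '{"linear":[[0.5,-2,0.6],[2,-5,1.5],[4,-7.5,2.2],[7,-8.2,2.4],[9.5,-8.2,2.4],[10.7,-8.2,2.4],[11,-8.2,2.4],[11,-8.2,2.4]],"twist":[-0.02,-0.04,-0.06,-0.074,-0.074,-0.074,-0.074,-0.074],"claw":[1,1,1,1,1,1,1,1]}'
python3 - <<'E'
from h import *
s=snap("wrist","w9.png"); im=cv2.cvtColor(s['pixels'],cv2.COLOR_RGB2BGR)
hsv=cv2.cvtColor(im,cv2.COLOR_BGR2HSV)
m=cv2.inRange(hsv,(8,180,200),(20,255,255)); 
cs,_=cv2.findContours(m,cv2.RETR_EXTERNAL,cv2.CHAIN_APPROX_NONE)
for k in cs:
    if cv2.contourArea(k)<300: continue
    r=cv2.minAreaRect(k); b=cv2.boxPoints(r); w=[onz(s,*p,.155) for p in b]; print(r); print(np.round(w,4),np.mean(w,0)); e=[w[(i+1)%4]-w[i] for i in range(4)]; print([ (round(np.linalg.norm(x),4),round(np.degrees(np.arctan2(x[1],x[0])),1)) for x in e])
go([.4003,.328,.113],80.5)
E
```

```text
t: 12.1
tcp_pos: [0.4012, 0.3264, 0.1894]
tool_rot: [-0.704, 0.06, 0.705, 0.059]
force: [0.4, -0.4, 0.2]
finger_gap: 1.0
((274.0, 228.5), (31.0, 34.0), 90.0)
[[0.4139 0.3383 0.155 ]
 [0.41   0.3153 0.155 ]
 [0.3874 0.3189 0.155 ]
 [0.3914 0.3426 0.155 ]] [0.40066676 0.32876229 0.155     ]
[(np.float64(0.0234), np.float64(-99.7)), (np.float64(0.0229), np.float64(171.0)), (np.float64(0.0241), np.float64(80.3)), (np.float64(0.0229), np.float64(-10.8))]
lin [ 7.75 -0.07  0.18] twist -0.003 rows 2.0 q [ 0.47  0.41  1.72 -0.    1.01  2.21] F [0.6 0.2 0.2]
```

View pics/w9.png

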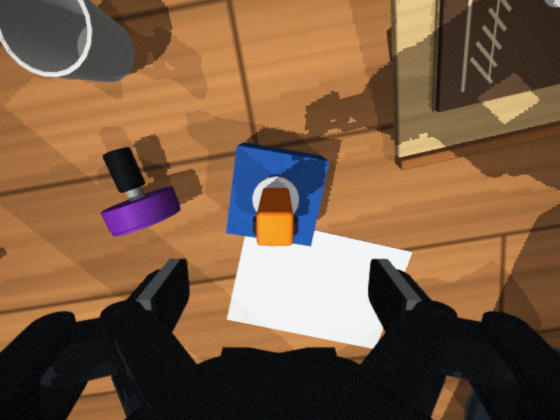

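```bash
python3 -m jog '{"linear":[[1.5,-0.1,0.1],[3.5,-0.1,0.1],[5.5,-0.1,0.1],[6.8,-0.1,0.1],[7.5,-0.1,0.1],[7.7,-0.1,0.1],[7.7,-0.1,0.1]],"twist":[0,0,0,0,0,0,0],"claw":[1,1,1,1,1,1,1]}' 20
python3 -m jog '{"linear":[[0,0,0],[0,0,0],[0,0,0],[0,0,0],[0,0,0],[0,0,0],[0,0,0],[0,0,0],[0,0,0]],"twist":[0,0,0,0,0,0,0,0,0],"claw":[-1,-1,-1,-1,-1,-1,-1,-1,-1]}' 20
python3 - <<'E'
from h import *
s=snap("wrist","w10.png");s=snap('scene');im=cv2.cvtColor(s['pixels'],cv2.COLOR_RGB2BGR)
cv2.imwrite('pics/s10.png',cv2.resize(im[150:290,320:460],None,fx=4,fy=4,interpolation=cv2.INTER_CUBIC))
go([.4003,.328,.113],80.5)
E
```

```text
t: 12.73
tcp_pos: [0.4012, 0.3291, 0.1139]
tool_rot: [0.705, -0.059, -0.704, -0.06]
force: [0.4, -0.2, 0.5]
finger_gap: 0.999
t: 13.48
tcp_pos: [0.4008, 0.3293, 0.1137]
tool_rot: [0.705, -0.059, -0.704, -0.059]
force: [0.7, -0.8, 5.9]
finger_gap: 0.298
lin [0.07 0.14 0.03] twist -0.001 rows 1.0 q [0.47 0.53 1.79 0.   0.82 2.21] F [0.2 0.4 5.2]
```

View pics/w10.png

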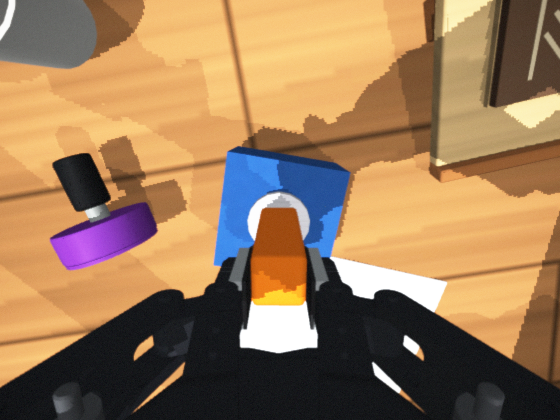

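View pics/s10.png

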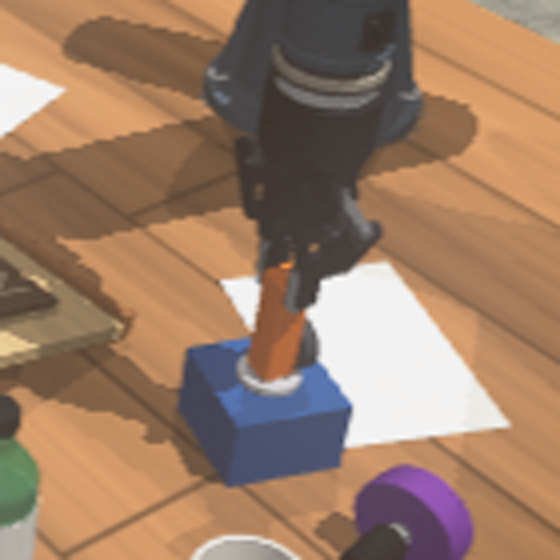

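```bash
python3 -m jog '{"linear":[[-0.5,0,0],[-1.5,0,0],[-2.5,0,0],[-3,0,0],[-3,0,0],[-3,0,0.5],[-3,0,1],[-3,0,1.5],[-3,0,1.5]],"twist":[0,0,0,0,0,0,0,0,0],"claw":[-1,-1,-1,-1,-1,-1,-1,-1,-1]}' 20
python3 - <<'E'
from h import *
s=snap("wrist","w11.png");s=snap('scene');im=cv2.cvtColor(s['pixels'],cv2.COLOR_RGB2BGR)
cv2.imwrite('pics/s11.png',cv2.resize(im[150:290,320:460],None,fx=4,fy=4,interpolation=cv2.INTER_CUBIC))
print(manip.sense()['force'])
E
```

```text
t: 14.33
tcp_pos: [0.3846, 0.3317, 0.1431]
tool_rot: [-0.705, 0.059, 0.705, 0.059]
force: [1.4, -0.2, -0.5]
finger_gap: 0.298
[-0.13383193  0.45651813 -1.4560197 ]
```

View pics/s11.png

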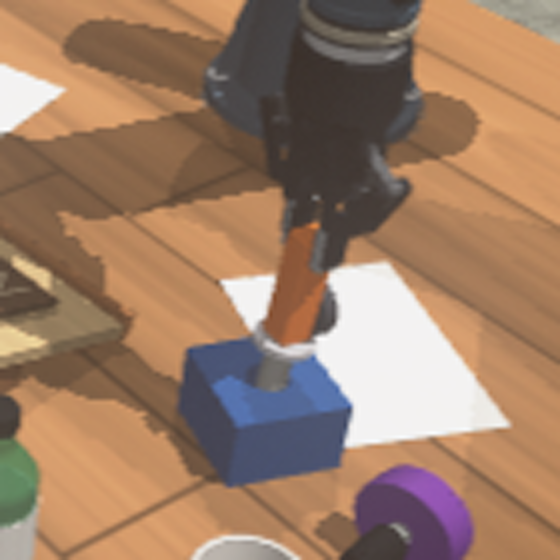

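```bash
python3 -m jog '{"linear":[[0,0,0.4],[0,0,0.8],[0,0,1.2],[0,0,1.6],[0,0,1.8],[0,0,1.8]],"twist":[0,0,0,0,0,0],"claw":[-1,-1,-1,-1,-1,-1]}' 20
python3 - <<'E'
from h import *
print(manip.sense()['force'],manip.sense()['tcp_pos'])
s=snap("wrist","w12.png");im=cv2.cvtColor(s['pixels'],cv2.COLOR_RGB2BGR)
cv2.imwrite('pics/w12c.png',cv2.resize(im[170:330,190:370],None,fx=4,fy=4,interpolation=cv2.INTER_CUBIC))
s=snap('scene');im=cv2.cvtColor(s['pixels'],cv2.COLOR_RGB2BGR)
cv2.imwrite('pics/s12.png',cv2.resize(im[190:290,350:450],None,fx=6,fy=6,interpolation=cv2.INTER_CUBIC))
E
```

```text
t: 14.93
tcp_pos: [0.3672, 0.3346, 0.1432]
tool_rot: [-0.704, 0.059, 0.705, 0.059]
force: [0.7, -0.8, -1.1]
finger_gap: 0.296
[ 0.67398528 -0.82554743 -1.12134065] [0.36717786 0.33460224 0.14321323]
```

View pics/s12.png

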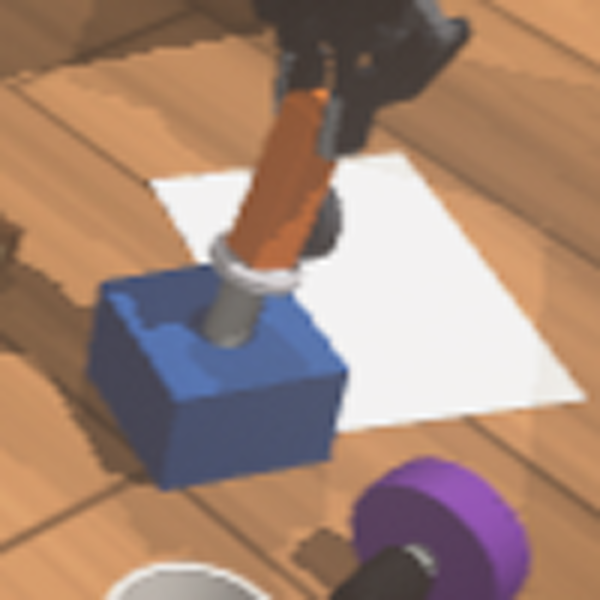

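View pics/w12c.png

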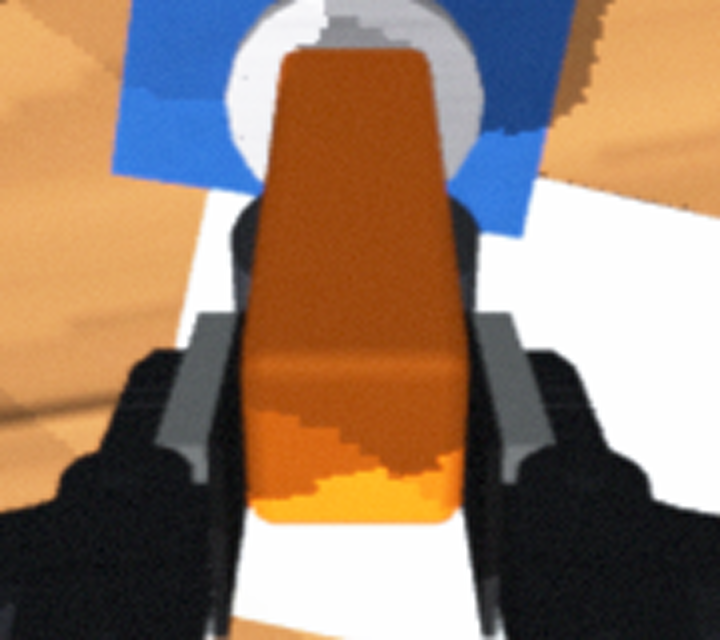

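```bash
cat > tilt.py <<'E'
from h import *
from scipy.optimize import least_squares
def tilt(s,rows,col):
    st=manip.sense();r=Ro.from_quat(st['tool_rot']).as_matrix();g=st['tcp_pos']-.019*r[:,0]
    fw=-r[:,2]; up=-r[:,0]   # gauge +x side, up
    pts=[(.013,.062),(.013,.150),(-.013,.150)]
    def f(p):
        th,dx,zg=p
        ax=-np.sin(th)*fw+np.cos(th)*up; gx=np.cos(th)*fw+np.sin(th)*up
        X=[g+dx*fw+gx*a+ax*(z-zg) for a,z in pts]
        return np.r_[(proj(s,X)[:,1]-rows),(dx)/.0005*.3,(zg-.1277)/.002*.5]
    R=least_squares(f,[.2,0,.1277],x_scale=[.1,.001,.001]); 
    th,dx,zg=R.x; ax=-np.sin(th)*fw+np.cos(th)*up
    tip=g+dx*fw-ax*zg
    print('tilt deg',np.degrees(th),'dx',dx,'zg',zg,'res',R.fun,'tip-tcp(fw,up)',(tip-st['tcp_pos'])@fw,(tip-st['tcp_pos'])@up,'tip',tip)
    return tip
E
python3 - <<'E'
from tilt import *
s=snap('wrist'); tilt(s,[182.5,259.5,300.5],279)
E
```

```text
tilt deg 12.943560398667993 dx 0.0007425523586361557 zg 0.13333661194105823 res [-0.09035985 -0.21512014  0.46697712  0.44553142  1.40915299] tip-tcp(fw,up) 0.030608771461966618 -0.11094868618186264 tip [0.39752163 0.32945679 0.03223531]
```

```bash
python3 -m jog '{"linear":[[-0.5,0,0],[-1.5,0,0],[-3,0,0],[-5,0,0],[-7,0,0],[-9,0,0],[-10,0,0],[-10,0,0],[-10,0,0]],"twist":[0,0,0,0,0,0,0,0,0],"claw":[-1,-1,-1,-1,-1,-1,-1,-1,-1]}' 40
python3 - <<'E'
from h import *
print(manip.sense()['force'],manip.sense()['tcp_pos'])
s=snap("wrist","w13.png");im=cv2.cvtColor(s['pixels'],cv2.COLOR_RGB2BGR)
cv2.imwrite('pics/w13c.png',cv2.resize(im[120:330,190:370],None,fx=2.8,fy=2.8,interpolation=cv2.INTER_CUBIC))
s=snap('scene');im=cv2.cvtColor(s['pixels'],cv2.COLOR_RGB2BGR)
cv2.imwrite('pics/s13.png',cv2.resize(im[140:260,350:470],None,fx=5,fy=5,interpolation=cv2.INTER_CUBIC))
s=snap('top');im=cv2.cvtColor(s['pixels'],cv2.COLOR_RGB2BGR)
cv2.imwrite('pics/t13.png',cv2.resize(im[210:330,130:250],None,fx=5,fy=5,interpolation=cv2.INTER_CUBIC))
E
```

```text
t: 15.83
tcp_pos: [0.3674, 0.3345, 0.2435]
tool_rot: [-0.705, 0.059, 0.705, 0.059]
force: [0.3, -0.6, -2.2]
finger_gap: 0.291
[ 0.34378759 -0.57399626 -2.22135543] [0.36740772 0.33449086 0.24354352]
```

View pics/s13.png

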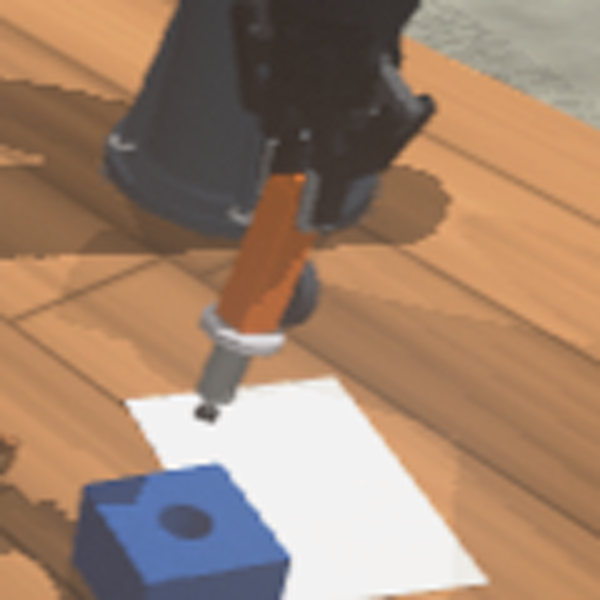

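View pics/w13c.png

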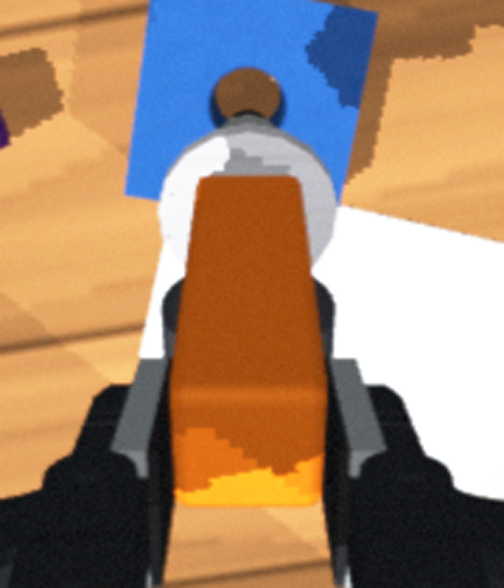

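View pics/t13.png

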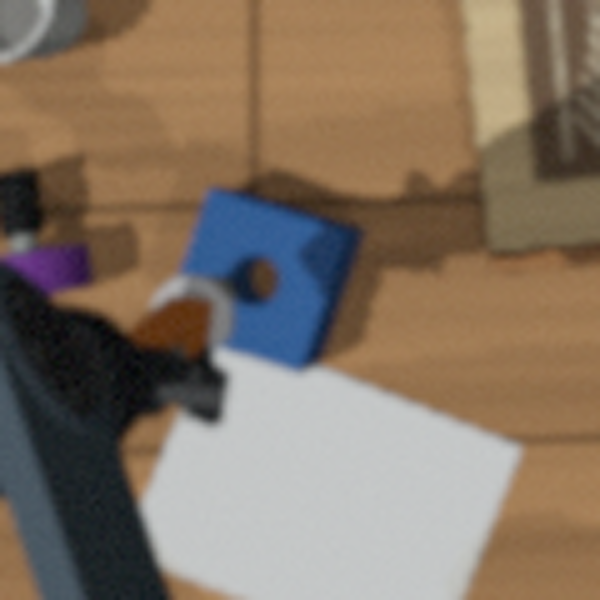

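```bash
cat >> tilt.py <<'E'
def scene_tilt(s,pix):
    st=manip.sense();r=Ro.from_quat(st['tool_rot']).as_matrix();T=st['tcp_pos'];g=T-.019*r[:,0]
    n=r[:,1];fw=-r[:,2];up=-r[:,0];out=[]
    for u,v in pix:
        o,d=ray(s,u,v);X=o+d*((g-o)@n)/(d@n);out.append(((X-g)@fw,(X-g)@up));
    out=np.array(out);print('rel grasp (fw,up)',np.round(out,4),'angles',np.degrees(np.arctan2(out[:,0],-out[:,1])),'dist',np.linalg.norm(out,axis=1))
E
python3 - <<'E'
from tilt import *
s=snap('wrist'); tilt(s,[120+180/2.8-.3,120+392/2.8-.3,120+505/2.8-.3],279)
c=snap('scene')
C=lambda x,y:(350+x/5-.4,140+y/5-.4)
scene_tilt(c,[C(206,414),C(242,333),C(218,397)])
E
```

```text
tilt deg 12.357408703577631 dx 0.00010707982745704286 zg 0.1339951169548057 res [-0.26863046 -0.59875541  0.91198392  0.0642479   1.57377924] tip-tcp(fw,up) 0.028783274365029483 -0.11189066901263575 tip [0.39500429 0.32914959 0.13009666]
rel grasp (fw,up) [[ 0.0327 -0.1246]
 [ 0.0187 -0.072 ]
 [ 0.0265 -0.1144]] angles [14.71051544 14.54456548 13.05629464] dist [0.12881843 0.0743986  0.11738633]
```

```bash
python3 -c "
from h import *
go([.5026,.0605,.209],93.3)"
```

```text
lin [  3.32  24.72 -17.92] twist -0.225 rows 8.0 q [0.51 0.31 1.71 0.   1.13 2.25] F [-0.3 -0.  -2.1]
```

```bash
python3 -m jog '{"linear":[[0,1,-0.7],[0,3,-2],[0,6,-4.2],[0,9,-6.5],[0,12,-8.7],[0,15,-11],[0,18,-13],[0,20.5,-15],[1,22.5,-16.5],[2,24,-17.5],[3,24.7,-17.9],[3.3,24.7,-17.9],[3.3,24.7,-17.9],[3.3,24.7,-17.9]],"twist":[0,-0.03,-0.06,-0.09,-0.12,-0.15,-0.18,-0.2,-0.225,-0.225,-0.225,-0.225,-0.225,-0.225],"claw":[-1,-1,-1,-1,-1,-1,-1,-1,-1,-1,-1,-1,-1,-1]}' 40
python3 - <<'E'
from h import *
s=snap("wrist","w14.png");im=cv2.cvtColor(s['pixels'],cv2.COLOR_RGB2BGR)
cv2.imwrite('pics/w14c.png',cv2.resize(im[60:330,170:390],None,fx=2.2,fy=2.2,interpolation=cv2.INTER_CUBIC))
s=snap('scene');im=cv2.cvtColor(s['pixels'],cv2.COLOR_RGB2BGR)
cv2.imwrite('pics/s14.png',cv2.resize(im[140:260,240:360],None,fx=5,fy=5,interpolation=cv2.INTER_CUBIC))
go([.5026,.0605,.199],93.3)
E
```

```text
t: 17.25
tcp_pos: [0.5022, 0.0623, 0.2098]
tool_rot: [-0.706, -0.021, 0.707, -0.02]
force: [-0.7, -0.0, -1.8]
finger_gap: 0.293
lin [1.16 0.2  0.04] twist 0.002 rows 1.0 q [-0.1   0.37  1.72  0.    1.05  1.41] F [-0.8  0.1 -1.3]
```

View pics/s14.png

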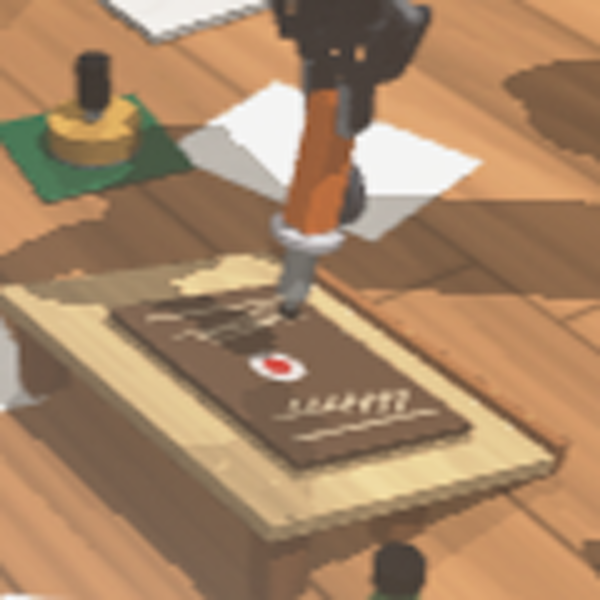

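View pics/w14c.png

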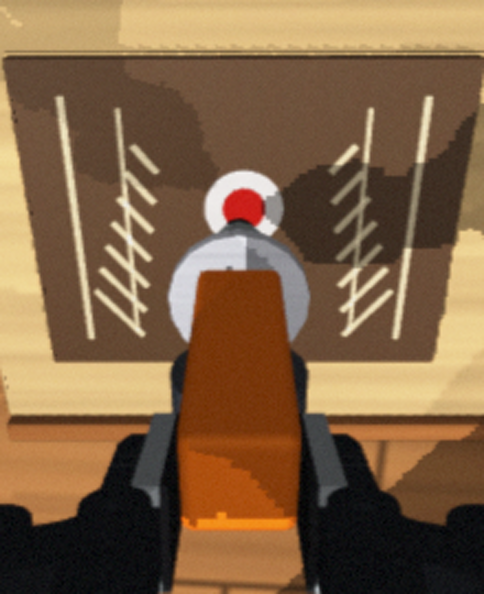

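```bash
python3 - <<'E'
from tilt import *
c=snap('scene'); s=snap('wrist')
C=lambda x,y:(240+x/5-.4,140+y/5-.4)
scene_tilt(c,[C(290,312),C(307,236)])
tilt(s,[60+271/2.2-.3,60+436/2.2-.3,60+525/2.2-.3],279)
print('dot wrist',onz(s,170+243/2.2-.3,60+208/2.2-.3,.065),'dot scene',onz(c,*C(277,367),.065))
W=proj(s,[[.5418,.0627,.065]]);print(W, 'rot',np.round(Ro.from_quat(manip.sense()['tool_rot']).as_matrix(),3))
E
```

```text
rel grasp (fw,up) [[ 0.0308 -0.127 ]
 [ 0.0189 -0.0739]] angles [13.6329935 14.3637546] dist [0.13068704 0.07625035]
tilt deg 12.398710225917037 dx 0.0004184972102194994 zg 0.1347462722840123 res [-0.23314905 -0.53251561  0.87275911  0.25109833  1.76156807] tip-tcp(fw,up) 0.029350319578106375 -0.11260360006059952 tip [0.53260255 0.06399131 0.09825048]
dot wrist [0.54336381 0.06225795 0.065     ] dot scene [0.54485873 0.06646067 0.065     ]
[[279.62646448 155.77490874]] rot [[ 0.001  0.059 -0.998]
 [ 0.    -0.998 -0.059]
 [-1.     0.    -0.001]]
```

```bash
python3 -m jog '{"linear":[[0.6,0.05,-0.2],[1.3,0.1,-0.4],[2,0.1,-0.6],[2.3,0.1,-0.6],[2.4,0.1,-0.6],[2.4,0.1,-0.6]],"twist":[0,0,0,0,0,0],"claw":[-1,-1,-1,-1,-1,-1]}' 40
python3 - <<'E'
from h import *
s=snap("wrist","w15.png");im=cv2.cvtColor(s['pixels'],cv2.COLOR_RGB2BGR)
cv2.imwrite('pics/w15c.png',cv2.resize(im[80:260,190:370],None,fx=3.3,fy=3.3,interpolation=cv2.INTER_CUBIC))
s=snap('scene');im=cv2.cvtColor(s['pixels'],cv2.COLOR_RGB2BGR)
cv2.imwrite('pics/s15.png',cv2.resize(im[160:240,255:335],None,fx=7.5,fy=7.5,interpolation=cv2.INTER_CUBIC))
s=snap('top');im=cv2.cvtColor(s['pixels'],cv2.COLOR_RGB2BGR)
cv2.imwrite('pics/t15.png',cv2.resize(im[170:290,215:335],None,fx=5,fy=5,interpolation=cv2.INTER_CUBIC))
go([.5123,.0612,.171],93.3)
E
```

```text
t: 17.95
tcp_pos: [0.5089, 0.0606, 0.1855]
tool_rot: [-0.706, -0.02, 0.707, -0.02]
force: [0.8, -0.2, -1.8]
finger_gap: 0.29
lin [ 1.53 -0.05 -0.29] twist 0.0 rows 1.0 q [-0.1   0.41  1.74 -0.    1.    1.41] F [-0.1 -0.  -2. ]
```

View pics/s15.png

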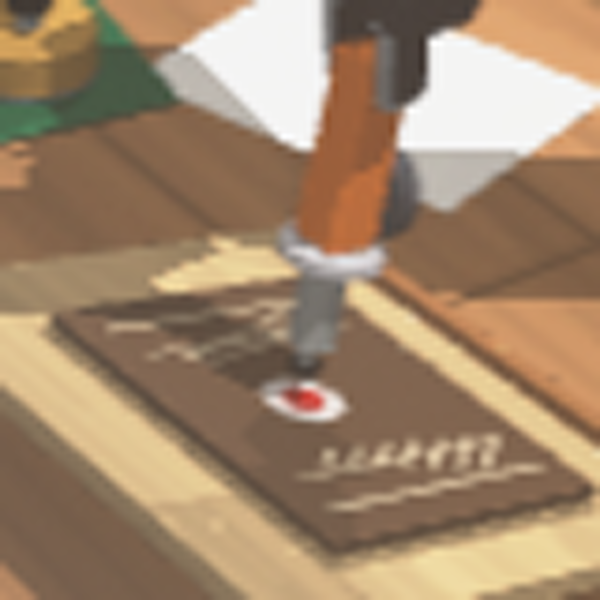

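View pics/w15c.png

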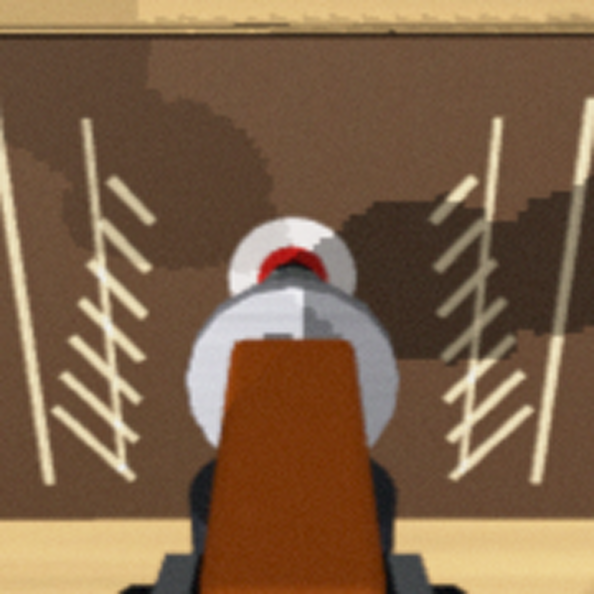

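```bash
python3 - <<'E'
from h import *
c=snap('scene')
C=lambda x,y:np.array((255+x/7.5-.4,160+y/7.5-.4))
m=np.array([.5427,.063,.065]);n=np.array([-.2584,-.0149,.966]);ex=np.array([.964,.056,.2588]);ey=np.array([-.0576,.998,0])
P=proj(c,[m,m+.01*n,m+.01*ex,m+.01*ey]);print('per cm crop px n,ex,ey',(P[1:]-P[0])*7.5)
print('tip-dot crop',C(306,368)*7.5-C(303,400)*7.5)
E
```

```text
per cm crop px n,ex,ey [[  5.19551095 -20.16836396]
 [-17.61393844   3.17574486]
 [ 14.40471255  11.21868862]]
tip-dot crop [  3. -32.]
```

```bash
python3 -m jog '{"linear":[[0.3,0,-0.08],[0.6,0,-0.16],[0.9,0,-0.24],[1.16,0,-0.31],[1.16,0,-0.31],[1.16,0,-0.31]],"twist":[0,0,0,0,0,0],"claw":[-1,-1,-1,-1,-1,-1]}' 40
python3 -m jog '{"linear":[[0.1,0,-0.03],[0.19,0,-0.05],[0.29,0,-0.08],[0.29,0,-0.08]],"twist":[0,0,0,0],"claw":[-1,-1,-1,-1]}'
python3 - <<'E'
from h import *
for i in range(3):
    s=snap("wrist");print(manip.sense()['force'],manip.sense()['tcp_pos'])
im=cv2.cvtColor(s['pixels'],cv2.COLOR_RGB2BGR)
cv2.imwrite('pics/w16c.png',cv2.resize(im[80:260,190:370],None,fx=3.3,fy=3.3,interpolation=cv2.INTER_CUBIC))
s=snap('scene');im=cv2.cvtColor(s['pixels'],cv2.COLOR_RGB2BGR)
cv2.imwrite('pics/s16.png',cv2.resize(im[160:240,255:335],None,fx=7.5,fy=7.5,interpolation=cv2.INTER_CUBIC))
E
```

```text
t: 18.65
tcp_pos: [0.5123, 0.0608, 0.1743]
tool_rot: [-0.707, -0.02, 0.707, -0.02]
force: [0.9, -0.5, -2.4]
finger_gap: 0.289
t: 18.98
tcp_pos: [0.5132, 0.0608, 0.1716]
tool_rot: [-0.707, -0.02, 0.707, -0.02]
force: [-0.2, -0.6, -1.3]
finger_gap: 0.294
[-0.27707369  0.39319059 -1.62240809] [0.51316203 0.06083118 0.171648  ]
[-0.93532232  0.9003759  -1.73797849] [0.51320183 0.06082965 0.17170994]
[-0.42390375  0.12711481 -1.6276172 ] [0.51320774 0.06081023 0.17173423]
```

View pics/s16.png

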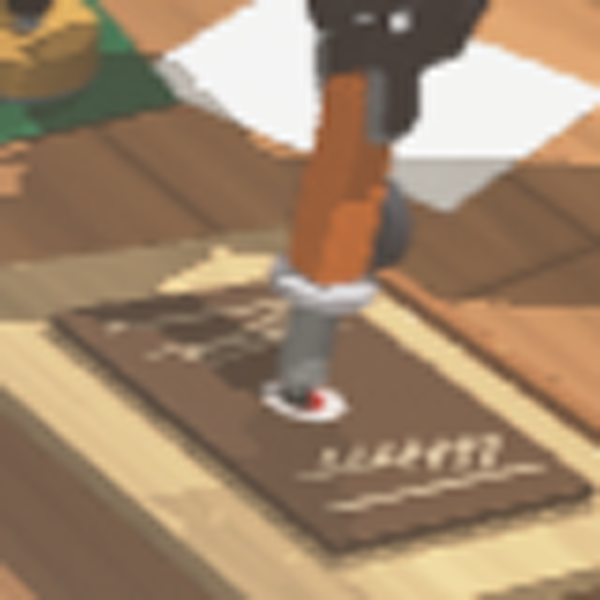

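View pics/w16c.png

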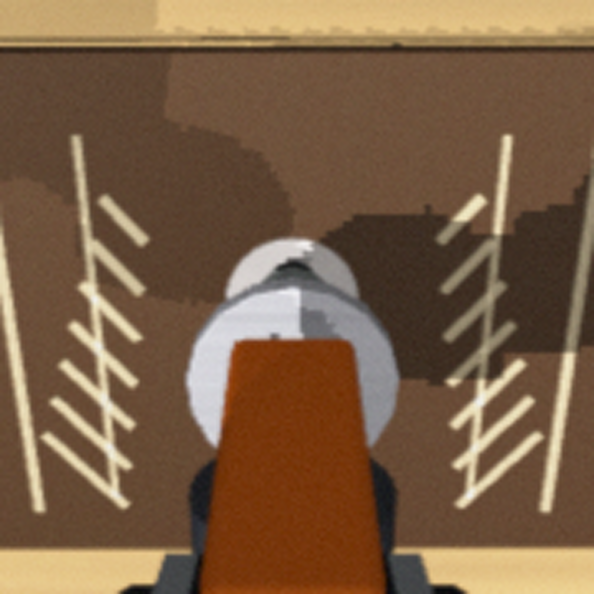

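```bash
python3 -m jog '{"linear":[[-0.29,0,0.08],[-0.21,0,0.38],[-0.21,0,0.38],[-0.21,0,0.38]],"twist":[0,0,0,0],"claw":[-1,-1,-1,-1]}' 40
python3 -m jog '{"linear":[[0.1,0,-0.03],[0.2,0,-0.05],[0.29,0,-0.08],[0.39,0,-0.1],[0.39,0,-0.1],[0.39,0,-0.1]],"twist":[0,0,0,0,0,0],"claw":[-1,-1,-1,-1,-1,-1]}'
python3 - <<'E'
from h import *
for i in range(3):
    s=snap("wrist");print(manip.sense()['force'],manip.sense()['tcp_pos'])
im=cv2.cvtColor(s['pixels'],cv2.COLOR_RGB2BGR)
cv2.imwrite('pics/w17c.png',cv2.resize(im[80:260,190:370],None,fx=3.3,fy=3.3,interpolation=cv2.INTER_CUBIC))
s=snap('scene');im=cv2.cvtColor(s['pixels'],cv2.COLOR_RGB2BGR)
cv2.imwrite('pics/s17.png',cv2.resize(im[180:230,270:320],None,fx=12,fy=12,interpolation=cv2.INTER_CUBIC))
E
```

```text
t: 19.52
tcp_pos: [0.5091, 0.0606, 0.1739]
tool_rot: [-0.707, -0.02, 0.707, -0.02]
force: [0.1, 0.1, -1.2]
finger_gap: 0.291
t: 20.02
tcp_pos: [0.5105, 0.0607, 0.1699]
tool_rot: [0.707, 0.02, -0.707, 0.02]
force: [-1.4, -0.1, -0.6]
finger_gap: 0.296
[-0.74015324  1.37078014 -0.49928503] [0.51042185 0.06062656 0.16996021]
[ 0.38441154 -0.34412033  0.21285967] [0.51044241 0.06064499 0.16999359]
[-0.21792568 -0.7325693  -0.31950011] [0.51046751 0.060652   0.16999768]
```

View pics/s17.png

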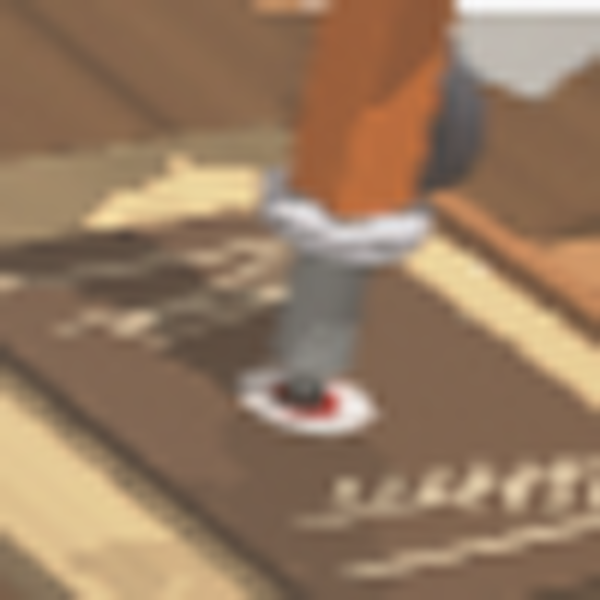

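View pics/w17c.png

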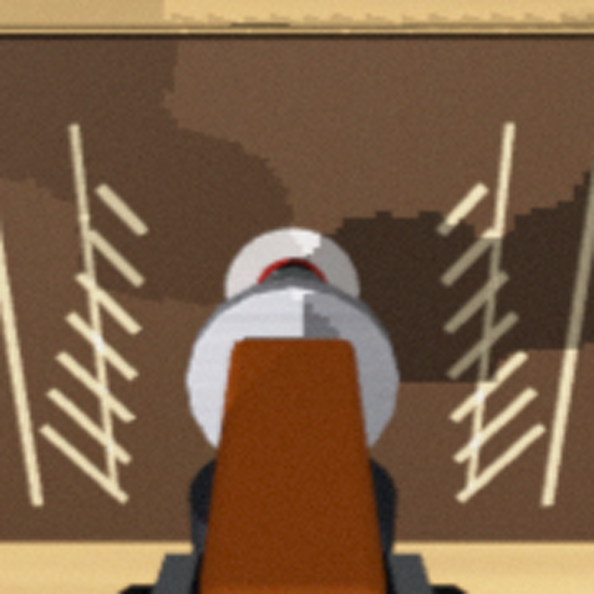

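```bash
python3 -m jog '{"linear":[[0.1,0,-0.03],[0.2,0,-0.05],[0.29,0,-0.08],[0.39,0,-0.1],[0.48,0,-0.13],[0.48,0,-0.13],[0.48,0,-0.13]],"twist":[0,0,0,0,0,0,0],"claw":[-1,-1,-1,-1,-1,-1,-1]}'
python3 - <<'E'
from h import *
F=[]
for i in range(6):
    s=snap("wrist");F.append(manip.sense()['force'])
print(np.mean(F,0),manip.sense()['tcp_pos'],manip.sense()['t'])
im=cv2.cvtColor(s['pixels'],cv2.COLOR_RGB2BGR)
cv2.imwrite('pics/w18c.png',cv2.resize(im[80:330,180:380],None,fx=2.3,fy=2.3,interpolation=cv2.INTER_CUBIC))
s=snap('scene');im=cv2.cvtColor(s['pixels'],cv2.COLOR_RGB2BGR)
cv2.imwrite('pics/s18.png',cv2.resize(im[150:230,260:340],None,fx=7.5,fy=7.5,interpolation=cv2.INTER_CUBIC))
E
```

```text
t: 20.8
tcp_pos: [0.5116, 0.0607, 0.1651]
tool_rot: [-0.707, -0.02, 0.707, -0.02]
force: [-0.4, 0.0, 0.7]
finger_gap: 0.294
[-1.0393502   0.01526762  1.03868326] [0.5116576  0.06074316 0.16516659] 21.1
```

View pics/s18.png

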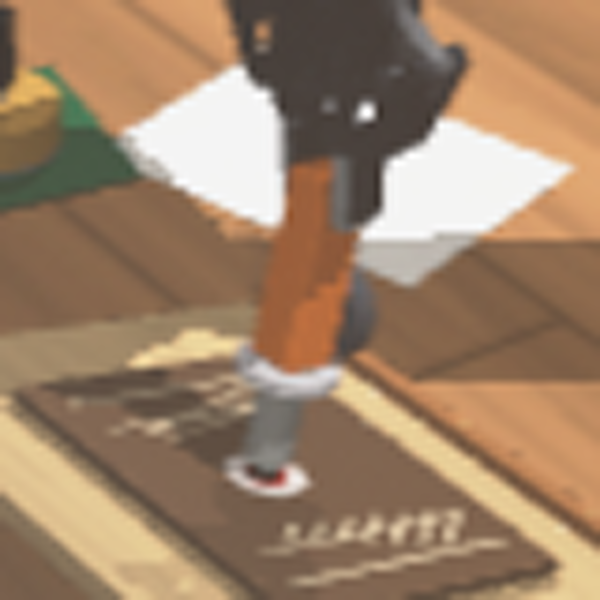

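View pics/w18c.png

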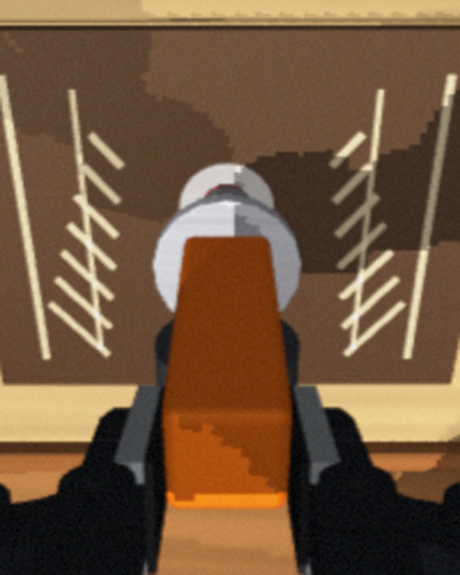

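```bash
python3 -m jog '{"linear":[[0.05,0,-0.01],[0.1,0,-0.03],[0.1,0,-0.03],[0.1,0,-0.03],[0.1,0,-0.03],[0.1,0,-0.03]],"twist":[0,0,0,0,0,0],"claw":[-1,-1,-1,-1,-1,-1]}'
python3 - <<'E'
from tilt import *
F=[]
for i in range(8):
    s=snap("wrist");F.append(manip.sense()['force'])
st=manip.sense()
print(np.mean(F,0),st['tcp_pos'],st['t'],st['qd'])
im=cv2.cvtColor(s['pixels'],cv2.COLOR_RGB2BGR)
cv2.imwrite('pics/w19c.png',cv2.resize(im[130:230,230:330],None,fx=6,fy=6,interpolation=cv2.INTER_CUBIC))
c=snap('scene','s19full.png');im=cv2.cvtColor(c['pixels'],cv2.COLOR_RGB2BGR)
cv2.imwrite('pics/s19.png',cv2.resize(im[165:225,265:325],None,fx=10,fy=10,interpolation=cv2.INTER_CUBIC))
C=lambda x,y:(260+x/7.5-.4,150+y/7.5-.4)
scene_tilt(c,[C(267,475),C(290,372)])
snap('top','t19.png')
E
```

```text
t: 21.65
tcp_pos: [0.512, 0.0607, 0.1641]
tool_rot: [-0.707, -0.02, 0.707, -0.02]
force: [-1.7, 0.2, 2.4]
finger_gap: 0.293
[-1.24871308 -0.16900155  1.19445549] [0.51200268 0.06072866 0.1641311 ] 22.05 [ 0.00046023  0.00091483  0.00017092 -0.00083767  0.00189778  0.00048177]
rel grasp (fw,up) [[ 0.0292 -0.1219]
 [ 0.0181 -0.0722]] angles [13.47713498 14.06348303] dist [0.1253429 0.074481 ]
```

View pics/s19.png

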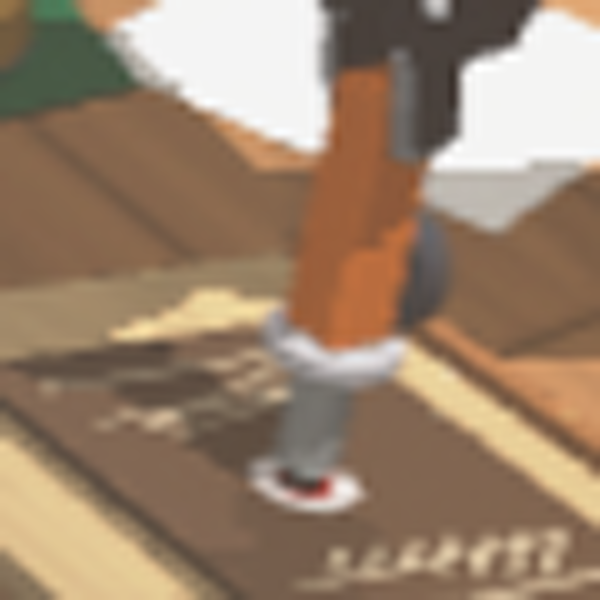

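View pics/w19c.png

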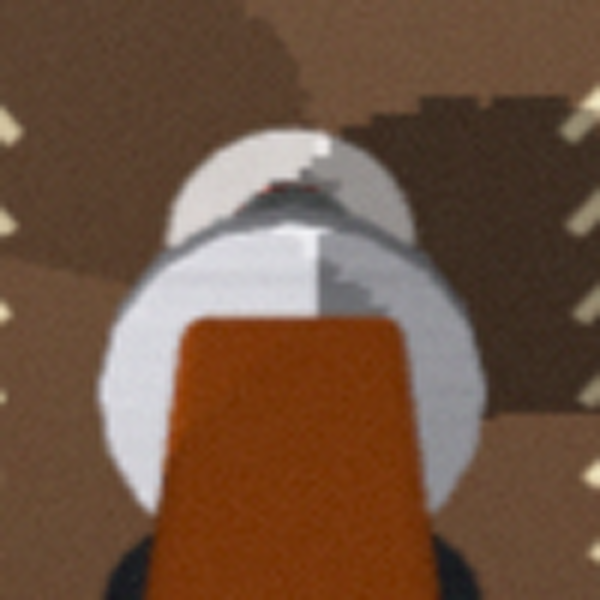

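View pics/s19full.png

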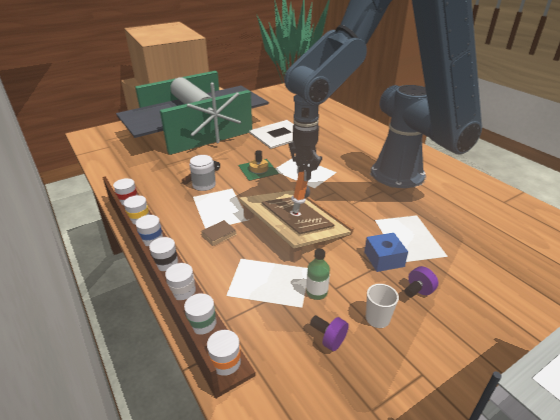

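```bash
python3 -c "
from station import manip
s=manip.sense();print(s['t'],s['force'],s['finger_gap']);print(manip.sign_off())"
```

```text
22.15 [-1.79043073 -0.04757798  1.8127874 ] 0.29184566093510494
the job is handed in; nothing more can be done
None
```

The brass weight stands upright on the green mat. The gauge is held with its foot pressed on the red dot, and I handed the job in at t ≈ 22 s; no verdict was reported.

Because the moves cannot tilt the tool, I tipped the gauge in the fingers by drawing it against the rim of its stand's hole, then lifted it out.

**Weight:** it is let go and about 6 mm from the mat's centre. It did not turn upright when I pressed it down (about 24 N), so I eased off and let it settle upright on release. The last scene picture still shows it standing there.

**Foot on the dot:** it sits about 2–3 mm up-slope of the dot's centre (limit 10 mm).

**Gauge tilt:** the scene camera gives about 13.5–14.5° and the wrist camera about 12.4°, so the two disagree by about 2°. The face slopes 15°, so both are inside the 6.9° tolerance. I did not correct the tilt any further.

**Foot travel:** the contact force is about 3.1 N, which means about 5.2 mm in. The tool's travel since first contact suggests about 7 mm. Both lie within the 3–9 mm allowed.

I saw no movement of the lino block or of any other object in the pictures, but I did not measure them again.

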